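Clear the stop and bridge the brass blank onto the stake

TASK

Get the brass blank ready for punching. Hang the red T-shaped stop by its hole on the steel peg of the wooden stand to clear the way, and after that push the brass blank across the steel block, without lifting it, over the gap and onto the narrow blue stake, so that it rests level on the stake alone, square to it, with its scribed line along the middle of the stake. Do not disturb the hammer, the tin or the brass flower.

Things in the scene. Friction and masses are not known exactly. Their poses are not given: they have to be found in the camera images.
- block: Fixed steel bench block, 170 (x) x 130 (y) mm, its flat top 36 mm above the table. Origin on the table under the block's centre; +x points across the gap to the blue stake, which belongs to the same body. A 10 mm thick base plate runs under both (x from -90 to +155 mm).
- stake_top (a point): Centre of the top face of the blue stake, a narrow upright bar 32 mm (block x) x 90 mm (block y), on the block body at block x = +117 mm; its top is 34.5 mm above the table, 1.5 mm lower than the block's. A 16 mm wide open gap separates it from the block. Axes as the block's.
- blank: Brass bar, 50 (x) x 100 (y) x 14 (z) mm, about 0.5 kg, lying loose on the block on the side away from the stake. Origin at the centre of its underside. A black line is scribed on its top along y, through the centre, with three dots. Its long side is roughly parallel to the stake.
- stop: Red T-shaped work stop, about 0.24 kg, standing loose on the block between blank and stake. Foot 40 x 40 x 8 mm, origin at the centre of its underside; on it an upright web 8 mm thick (x), 40 mm wide (y), up to 90 mm above the origin. Hole of 22 mm diameter through the web along x, centre 30 mm above the origin; the web above the hole is free to be gripped across its 8 mm.
- stop_hole (a point): Centre of the hole in the stop's web, 30 mm above the stop's origin; the hole runs along the stop's x.
- stand: Fixed wooden peg stand: foot 110 (x) x 100 (y) x 15 mm, origin at the centre of its underside. Post 20 x 24 mm centred at x = +30 mm, top at 157 mm height. From the post a steel peg of 8 mm diameter points along the stand's -x and rises 10 degrees towards its free end: axis from (20, 0, 145) mm to the free end at (-64, 0, 160) mm.
- peg_mid (a point): Point on the peg's axis at stand x = -20 mm, 152 mm above the table, 40 mm before the post's front face.
- hammer: Bystander: hammer, 260 mm long, lying on the table. Handle along its x.
- tin: Bystander: open aluminium tin, 60 mm across, 60 mm tall, origin at the centre of its underside.
- flower: Bystander: flat five-petalled brass flower, 72 mm across, petals 5 mm thick, lying on the table.

How it is judged:
By the outcome, as a careful person would: the job done as asked, in the order asked, and still so for the second after the job is handed in, with the robot touching nothing.
It also fails if it takes over 61 s, if anything falls off the work surface, if the arm or the gripper's body presses on something with over 40 N, if the wrist force passes 120 N, or if a joint passes its speed limit or range.

ROBOT

A 7-joint arm with a two-finger parallel gripper is mounted at the origin on the work surface. World frame = base frame: x ahead of the robot, y to its left, z up, the work surface at z = 0. Lengths are in m, angles in rad, forces in N, time in s.
With the tool pointing down it reaches from about 0.4 to 0.85 m from the base axis. Payload 10.4 kg.
Tool frame: the origin (TCP) lies between the finger pads; the fingertips stand 8 mm ahead of it and the grasp point (between the pads) lies 11 mm behind it; z points along the fingers, x is the direction in which the jaws open and shut, and the axes are right-handed (so a half turn about z gives the same grasp; the last joint's range is limited). The gripper opens to 87 mm and grips with 3 to 60 N. Pads are 19 mm wide; open, the fingers measure 117 mm over their backs; the gripper's body (75 mm by 190 mm) begins 51 mm behind the grasp point.
Start: joints at [1.149, 0.332, -0.065, 1.46, 0.022, 1.35, -0.088], TCP at [0.243, -0.576, 0.231] pointing down, gripper open.
Joint ranges: [-2.6, 2.6], [-0.5, 2.12], [-1.47, 1.34], [0.16, 2.42], [-1.27, 4.41], [0.06, 2.06], [-2.6, 2.6]. Speed limits (rad/s): [2.22, 2.22, 2.79, 2.79, 3.14, 3.14, 3.14].

INTERFACE

Orientations are given as a unit quaternion [x, y, z, w].
In Python, from bench import r, viewer gives the robot as it stands.
- The arm moves only by the tool apply_moves, never from a script. Its argument "increments" is a list of rows, each an object with "grip": the closure in counts, from 0 (fully open) to 255 (shut); "xyz": the shift along the tool's x, y, z in mm, a list of three; "rotation": the turn, a rotation vector about the tool's x, y, z in degrees, a list of three. A call has 1 to 5 rows; each row is the pose to reach, as a shift and turn from the pose measured when the call began, along the tool's axes at that moment; what a row does not reach only later rows make up. A row lasts 1/8 s, in which the tool goes at most 62.5 mm and 10.7 degrees, less where a joint would pass 70% of its speed; a pose out of reach is approached as far as the arm can. A call with a gripper value outside its range is refused whole. The fingers move at their own pace and stop on an object; "squeeze" is the grip in N (left out, the last holds). Time passes only in rows, so rows that repeat a pose let the fingers close. It gives the time, the measured TCP pose, the force and the opening at its end, in the units of the state.
- r.read_state(): the state, without advancing time (a new reading comes with each control period).
- viewer.camera(name): name is "scene" or "top" or "wrist"; returns a dict with "img" (400x640x3 uint8, blue, green, red), "range_z" (400x640 float32, m along the optical axis (not along the pixel's ray), 0 where there is no reading), "vertical_fov" (degrees; the focal length in pixels is half the picture's height over the tangent of half this angle, whatever the lens; pixels are square), "cx", "cy" (the principal point, pixels), "rvec" (rotation vector, rad) and "tvec" (3), from world to camera coordinates, as OpenCV has them. Camera axes: x right, y down, z forward; pixel columns grow to the right and rows downward; lengths in m; the calibration is good to about 2 mm. A picture is of the moment at which its call begins.
- r.close_job(): hands the job in, once; it reports no verdict.
The state is a dict: "time": time; "joint_positions": joint angles; "joint_vel": joint speeds; "joint_torque": joint torques, N m; "ee_pos": TCP position; "eef_rot": TCP orientation; "ft_force": force on the tool from outside, world axes, zero at the start; "torque": the same for the moment, N m; "width": finger opening in m.
Only numpy, scipy, OpenCV 4.12 (cv2) and the standard library are available. Lean on these libraries where they do the work, as an engineer would, in place of code of your own. Each camera call takes 0.05 s, during which the arm holds its last target.

## Working session

There is one attempt and no reset: what is moved stays moved. The work goes in short steps, Python scripts to look and compute and a tool call to move; the robot and the scene stay as the last step left them, time stands still between calls to the robot, and variables do not carry over. Pictures are saved under pics/ and viewed, and the job is handed in when it is done.

Besides the shell and the picture viewer there is one more tool, called after "Request:" as a command line: name --argument value ..., lists and objects as JSON in quotes. apply_moves: Moves the arm, as the interface text tells. Its arguments: {"type":"object","properties":{"increments":{"type":"array","items":{"type":"object","properties":{"grip":{"type":"number"},"xyz":{"type":"array","items":{"type":"number"}},"rotation":{"type":"array","items":{"type":"number"}}}}},"squeeze":{"type":"number"}},"required":["increments"]}

```bash
ls; mkdir -p pics; python3 - <<'E'
from bench import r, viewer
import cv2, pickle
print(r.read_state())
for n in ["scene","top","wrist"]:
    c=viewer.camera(n); cv2.imwrite(f"pics/{n}0.png",c["img"]); pickle.dump(c,open(f"pics/{n}0.pkl","wb"))
    print(n,c["vertical_fov"],c["cx"],c["cy"],c["rvec"],c["tvec"])
E
```

```text
pics
{'time': 0.0, 'joint_positions': array([ 1.1494056 ,  0.33285323, -0.06468867,  1.46092339,  0.02160094,
        1.34990742, -0.0884926 ]), 'joint_vel': array([ 0.00073829, -0.00019421,  0.00129577,  0.00174479, -0.001767  ,
        0.00014316,  0.00055979]), 'joint_torque': array([-2.03424711e-04, -6.23259473e+01,  2.45830603e-02, -3.89897203e+01,
       -6.11802726e-02,  3.96525313e-02,  1.23721584e-04]), 'ee_pos': array([ 0.2425348 , -0.57562018,  0.22977411]), 'eef_rot': array([ 8.33162559e-01, -5.53027723e-01, -6.00057307e-04, -3.56519602e-04]), 'ft_force': array([-0.82806216,  0.08347044, -0.54976501]), 'torque': array([ 0.03833131,  0.02406525, -0.01439654]), 'width': 0.08718458367484398}
scene 57.350276298171636 317.5823371517588 202.98174978662328 [ 2.23345523  1.09615679 -0.37680556] [-0.40386163 -0.2848334   1.10085212]
top 56.653927604561964 319.4271870347487 197.45997517033314 [ 2.14189139 -2.20220976  0.02357684] [0.07899796 0.58602329 0.77633396]
wrist 63.75780576663858 324.5493778449775 198.11091132376018 [-2.40334019  1.59635062  0.24030992] [-0.62585042 -0.03482948  0.39187654]
```

View pics/scene0.png

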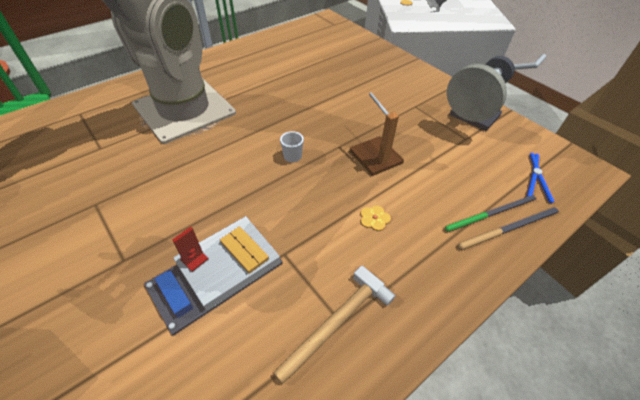

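View pics/top0.png

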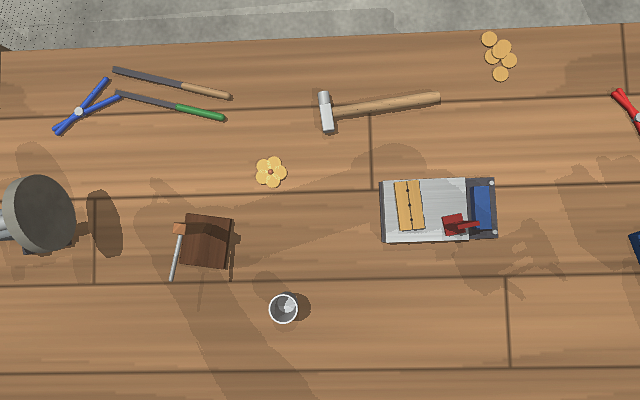

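View pics/wrist0.png

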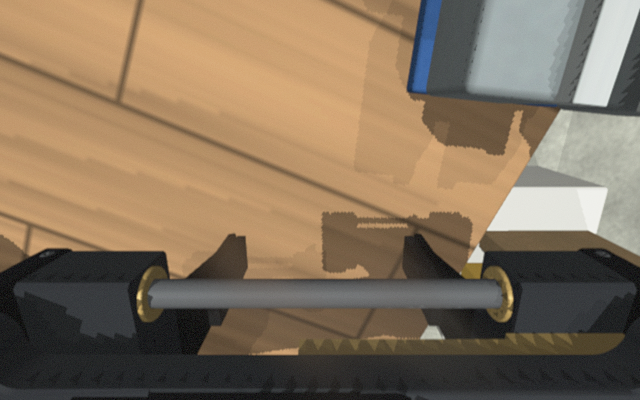

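Scene and top views: the steel block sits at about (440,210) in the top view. The blank is at (409,205), the stop at (458,225), the stake at (482,207), the stand at (205,240) with the peg tip at (172,279), the tin at (283,308), the flower at (270,172) and the hammer at (375,105).

```bash
cat > h.py <<'E'
import numpy as np, cv2, pickle
from scipy.spatial.transform import Rotation as Rot
def cam(c):
    f=200/np.tan(np.radians(c["vertical_fov"])/2)
    K=np.array([[f,0,c["cx"]],[0,f,c["cy"]],[0,0,1]]); R=Rot.from_rotvec(np.ravel(c["rvec"])).as_matrix(); return K,R,np.ravel(c["tvec"])
def cloud(c):
    K,R,t=cam(c); v,u=np.mgrid[0:400,0:640]; z=c["range_z"]
    P=np.stack([(u-K[0,2])/K[0,0]*z,(v-K[1,2])/K[1,1]*z,z],-1)
    W=(P-t)@R; W[z<=0]=np.nan; return W
def proj(c,X):
    K,R,t=cam(c); p=(np.atleast_2d(X)@R.T+t)@K.T; return p[:,:2]/p[:,2:]
def atz(c,u,v,h):
    K,R,t=cam(c); d=R.T@np.linalg.solve(K,[u,v,1.]); o=-R.T@t; return o+d*(h-o[2])/d[2]
def tri(obs):
    A=[];b=[]
    for c,u,v in obs:
        K,R,t=cam(c); d=R.T@np.linalg.solve(K,[u,v,1.]); d/=np.linalg.norm(d); o=-R.T@t
        M=np.eye(3)-np.outer(d,d); A.append(M); b.append(M@o)
    X=np.linalg.lstsq(np.vstack(A),np.hstack(b),rcond=None)[0]
    return X,[np.linalg.norm(a@X-q)*1e3 for a,q in zip(A,b)]
def ld(n): return pickle.load(open(f"pics/{n}.pkl","rb"))
def crop(c,x0,y0,x1,y1,s,fn):
    cv2.imwrite(fn,cv2.resize(c["img"][y0:y1,x0:x1],None,fx=s,fy=s,interpolation=cv2.INTER_CUBIC))
E
python3 - <<'E'
from h import *
t=ld("top0");s=ld("scene0")
for n,c in (("top",t),("scene",s)):
    K,R,tt=cam(c); print(n,"pos",-R.T@tt,"f",K[0,0]); 
W=cloud(t)
for p in [(440,190),(409,205),(482,195),(205,240),(283,308),(350,320),(190,225),(172,279)]: print(p,W[p[1],p[0]].round(4))
crop(t,370,165,510,255,5.7,"pics/tc_block.png"); crop(t,150,195,250,290,6,"pics/tc_stand.png")
crop(s,140,215,290,335,5,"pics/sc_block.png"); crop(s,340,85,420,180,6,"pics/sc_stand.png")
E
```

```text
top pos [0.53992155 0.03295146 0.81225446] f 371.0219094989884
scene pos [ 0.96878663 -0.25678959  0.67202771] f 365.6840895308803
(440, 190) [ 0.5953 -0.1888  0.0349]
(409, 205) [ 0.5654 -0.1202  0.0522]
(482, 195) [ 0.5825 -0.2745  0.0337]
(205, 240) [0.5032 0.3131 0.0152]
(283, 308) [0.3528 0.148  0.0044]
(350, 320) [0.3241 0.0048 0.0005]
(190, 225) [0.5369 0.2982 0.1367]
(172, 279) [0.4428 0.3214 0.1609]
```

View pics/tc_block.png

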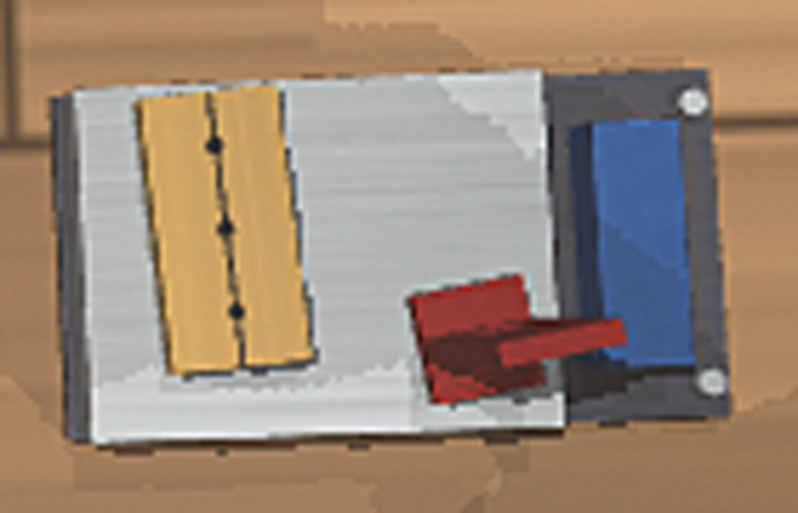

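View pics/tc_stand.png

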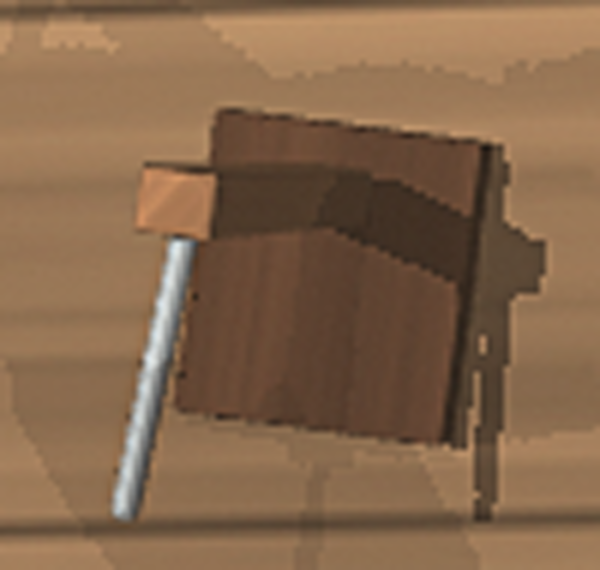

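View pics/sc_block.png

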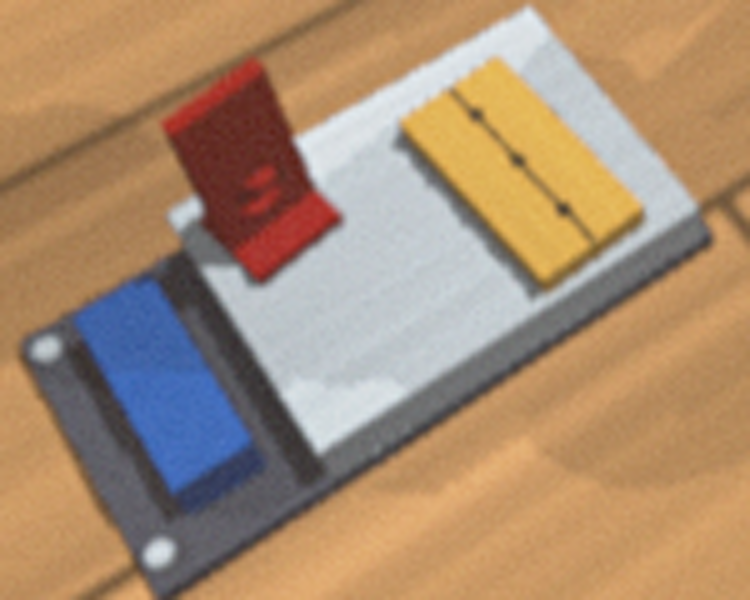

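View pics/sc_stand.png

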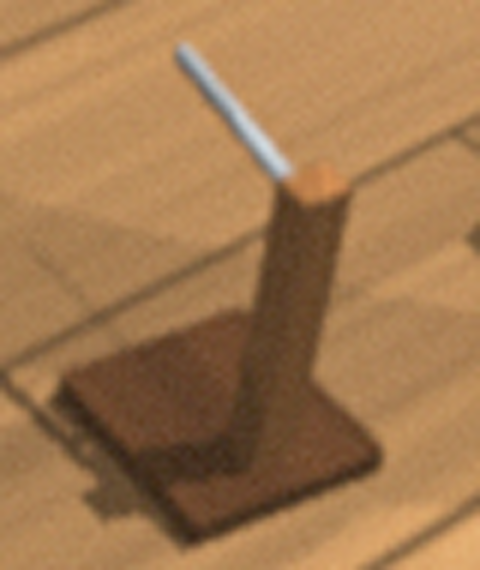

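Top crop: the web's thin side faces along the block's y, so the hole runs roughly along world x. The peg points towards the robot. Next I'll fit the poses from the corner pixels in both views.

```bash
cat > fit.py <<'E'
from h import *
from scipy.optimize import least_squares
t=ld("top0");s=ld("scene0")
T=lambda x,y:((x+.5)/5.7-.5+370,(y+.5)/5.7-.5+165)
S=lambda x,y:((x+.5)/5-.5+140,(y+.5)/5-.5+215)
T2=lambda x,y:((x+.5)/6-.5+150,(y+.5)/6-.5+195)
S2=lambda x,y:((x+.5)/6-.5+340,(y+.5)/6-.5+85)
def fit(obs,p0,freez=True):
    # obs: (cam, px, model xyz mm); p: x,y,yaw(,z)
    def res(p):
        R=Rot.from_euler('z',p[2]).as_matrix(); o=[]
        for c,px,m in obs: o.append(proj(c,R@(np.array(m)/1e3)+[p[0],p[1],p[3]])[0]-px)
        return np.ravel(o)
    q=least_squares(res,p0,loss='soft_l1'); return q.x,res(q.x).reshape(-1,2)
def both(name,obs,p0):
    for nm,o in (("both",obs),("top",[a for a in obs if a[0] is t]),("scene",[a for a in obs if a[0] is s])):
        p,e=fit(o,p0); print(name,nm,"xyz",(p[[0,1,3]]*1e3).round(1),"yaw",np.degrees(p[2]).round(2),"rms px",np.sqrt((e**2).mean()).round(2), "max",abs(e).max().round(2))
    return fit(obs,p0)[0]
if __name__=="__main__":
    B=[(-85,65,36),(85,65,36),(85,-65,36),(-85,-65,36),(101,45,34.5),(133,45,34.5),(133,-45,34.5),(101,-45,34.5)]
    bt=[(73,90),(543,72),(565,430),(92,442),(592,122),(681,120),(693,366),(604,364)]
    bs=[(700,200),(320,455),(170,213),(530,8),(252,443),(175,493),(75,320),(150,278)]
    b=both("block",[(t,T(*a),m) for a,m in zip(bt,B)]+[(s,S(*a),m) for a,m in zip(bs,B)],[.56,-.19,-1.57,0])
    M=[(-25,50,14),(25,50,14),(25,-50,14),(-25,-50,14)]
    k=both("blank",[(t,T(*a),m) for a,m in zip([(137,100),(280,86),(315,358),(170,374)],M)]+[(s,S(*a),m) for a,m in zip([(643,210),(540,283),(403,125),(497,57)],M)],[.56,-.12,-1.57,.036])
    # stop: frame x along image-up(world +x): foot corners, web top
    # model: stop x ~ world x, y ~ world y (+y image left)
    F=[(20,20,8),(20,-20,8),(-20,20,8),(-20,-20,8),(4,20,90),(4,-20,90),(-4,-20,90),(-4,20,90)]
    ft=[(408,297),(520,275),(433,405),(545,387),(499,343),(624,319),(627,342),(503,367)]
    so=[(t,T(*a),m) for a,m in zip(ft,F)]
    so+=[(s,S(*a),m) for a,m in [((342,217),(20,20,8)),((262,283),(20,-20,8)),((265,75),(4,20,90)),((164,138),(4,-20,90)),((163,124),(-4,-20,90)),((255,60),(-4,20,90))]]
    p=both("stop",so,[.54,-.23,0.,.036])
    # stand: -x toward robot
    st=[(t,T2(138,232),(20,12,157)),(t,T2(143,164),(40,12,157)),(t,T2(215,171),(40,-12,157)),(t,T2(210,241),(20,-12,157)),
        (t,T2(217,108),(55,50,15)),(t,T2(490,143),(55,-50,15)),(t,T2(452,443),(-55,-50,15)),(t,T2(175,410),(-55,50,15)),
        (t,T2(125,516),(-64,0,160)),(s,S2(182,48),(-64,0,160)),
        (s,S2(350,186),(40,12,157)),(s,S2(385,458),(55,50,15)),(s,S2(190,540),(55,-50,15)),(s,S2(62,383),(-55,-50,15))]
    q=both("stand",st,[.5,.31,-.2,0.])
    Rb=Rot.from_euler('z',-b[2]).as_matrix()
    for n,v in(("blank",k),("stop",p)): print(n,"in block",(Rb@((v[[0,1,3]]-b[[0,1,3]]))*1e3).round(1),np.degrees(v[2]-b[2]).round(2))
    R=Rot.from_euler('z',q[2]).as_matrix()
    for m in [(-64,0,160),(-20,0,152),(20,0,145)]: print("peg",(R@np.array(m)+1e3*q[[0,1,3]]).round(1))
    print("tri tip",tri([(t,*T2(125,516)),(s,*S2(182,48))]), tri([(t,*T2(180,240)),(s,*S2(285,178))]))
    np.save("poses.npy",[b,k,p,q])
E
python3 fit.py
```

```text
block both xyz [ 555.9 -156.8   -3.9] yaw -89.22 rms px 0.59 max 1.46
block top xyz [ 555.6 -157.4   -3. ] yaw -89.45 rms px 0.38 max 1.06
block scene xyz [ 556.  -156.1   -4.3] yaw -88.99 rms px 0.52 max 1.22
blank both xyz [ 566.3 -121.4   30.7] yaw -85.42 rms px 0.48 max 1.42
blank top xyz [ 566.2 -122.3   29.4] yaw -85.37 rms px 0.36 max 0.49
blank scene xyz [ 560.1 -118.6   20.2] yaw -85.59 rms px 0.35 max 0.61
stop both xyz [ 524.  -211.1   32. ] yaw 9.19 rms px 0.57 max 1.49
stop top xyz [ 524.1 -206.9   46. ] yaw 9.42 rms px 0.28 max 0.53
stop scene xyz [ 528.7 -210.9   37.3] yaw 8.7 rms px 0.64 max 1.5
stand both xyz [502.1 316.4  -5.4] yaw -8.81 rms px 0.78 max 1.59
stand top xyz [5.023e+02 3.140e+02 2.000e-01] yaw -8.35 rms px 0.53 max 1.17
stand scene xyz [512.6 304.3   7.5] yaw -10.45 rms px 0.79 max 1.3
blank in block [-35.3  10.9  34.7] 3.8
stop in block [ 53.9 -32.6  35.9] 98.41
peg [438.9 326.2 154.6]
peg [482.4 319.4 146.6]
peg [521.9 313.3 139.6]
tri tip (array([0.44044068, 0.32602429, 0.15900337]), [np.float64(1.0455790288488145), np.float64(1.0455790288490314)]) (array([0.51949694, 0.31131004, 0.14937332]), [np.float64(1.2405877199281146), np.float64(1.2405877199281667)])
```

```bash
sed -i 's/def fit(obs,p0,freez=True):/def fit(obs,p0,freez=True):\n    z0=p0[3]/' fit.py; sed -i 's/+\[p\[0\],p\[1\],p\[3\]\]/+[p[0],p[1],z0+ (0 if freez else p[3]-z0)]/' fit.py; python3 fit.py
python3 - <<'E'
from h import *
from bench import r
p=r.read_state(); print(Rot.from_quat(p["eef_rot"]).as_matrix().round(3))
E
```

```text
block both xyz [ 556.9 -156.3    0. ] yaw -89.15 rms px 0.77 max 1.78
block top xyz [ 555.6 -156.4    0. ] yaw -89.45 rms px 0.41 max 1.15
block scene xyz [ 558.5 -156.3    0. ] yaw -88.9 rms px 0.56 max 1.02
blank both xyz [ 567.6 -121.4   36. ] yaw -85.52 rms px 0.83 max 1.57
blank top xyz [ 565.9 -120.9   36. ] yaw -85.37 rms px 0.4 max 0.56
blank scene xyz [ 569.9 -122.1   36. ] yaw -85.55 rms px 0.57 max 1.35
stop both xyz [ 524.9 -210.5   36. ] yaw 9.06 rms px 0.8 max 1.59
stop top xyz [ 523.8 -210.3   36. ] yaw 9.41 rms px 0.32 max 0.6
stop scene xyz [ 527.7 -210.8   36. ] yaw 8.68 rms px 0.64 max 1.53
stand both xyz [502.7 314.    0. ] yaw -8.77 rms px 0.94 max 2.44
stand top xyz [502.2 314.1   0. ] yaw -8.35 rms px 0.53 max 1.17
stand scene xyz [507.1 311.3   0. ] yaw -10.53 rms px 0.84 max 1.37
blank in block [-34.8  11.2  36. ] 3.62
stop in block [ 53.6 -32.8  36. ] 98.21
peg [439.4 323.8 160. ]
peg [482.9 317.  152. ]
peg [522.4 310.9 145. ]
tri tip (array([0.44044068, 0.32602429, 0.15900337]), [np.float64(1.0455790288488145), np.float64(1.0455790288490314)]) (array([0.51949694, 0.31131004, 0.14937332]), [np.float64(1.2405877199281146), np.float64(1.2405877199281667)])
[[ 0.388 -0.922 -0.   ]
 [-0.922 -0.388  0.001]
 [-0.001  0.    -1.   ]]
```

```bash
cat > go.py <<'E'
import sys
from h import *
from bench import r
# go.py x y z(mm) yaw(deg of tool x in world, tool down)
s=r.read_state(); p=s["ee_pos"]*1e3; R=Rot.from_quat(s["eef_rot"])
x,y,z,yaw=map(float,sys.argv[1:5])
G=Rot.from_euler('z',yaw,degrees=True)*Rot.from_euler('x',180,degrees=True)
print("t",round(s["time"],2),"p",p.round(1),"q",s["joint_positions"].round(2),"w",round(s["width"]*1e3,1),"F",s["ft_force"].round(1))
print("shift",R.inv().apply(np.array([x,y,z])-p).round(1),"rot",np.degrees((R.inv()*G).as_rotvec()).round(2))
E
python3 go.py 524.5 -210.5 195 9.1; sed -n 1,1p poses.npy >/dev/null
```

```text
t 0.15 p [ 242.6 -575.7  229.9] q [ 1.15  0.33 -0.06  1.46  0.02  1.35 -0.09] w 86.9 F [0.3 0.  0.5]
shift [-227.  -401.6   35.2] rot [-4.000e-02  5.000e-02 -7.625e+01]
```

Request:
apply_moves --increments '[{"grip": 0, "xyz": [-28, -50, 4], "rotation": [0, 0, -9.5]}, {"grip": 0, "xyz": [-56, -100, 8], "rotation": [0, 0, -19]}, {"grip": 0, "xyz": [-84, -150, 12], "rotation": [0, 0, -28.5]}, {"grip": 0, "xyz": [-112, -200, 16], "rotation": [0, 0, -38]}, {"grip": 0, "xyz": [-140, -248, 20], "rotation": [0, 0, -47.5]}]'

```text
time: 0.78
ee_pos: [0.4176, -0.3486, 0.2099]
eef_rot: [0.986, -0.168, -0.0, -0.0]
ft_force: [0.7, -0.3, 0.5]
width: 0.0872
```

```bash
python3 go.py 524.5 -210.5 195 9.1
```

```text
t 0.78 p [ 417.6 -348.6  209.9] q [ 0.91  0.19 -0.34  1.69  0.06  1.27  0.22] w 87.2 F [ 0.7 -0.3  0.5]
shift [  55.2 -165.7   14.9] rot [ -0.05   0.04 -28.43]
```

Request:
apply_moves --increments '[{"grip": 0, "xyz": [18, -55, 5], "rotation": [0, 0, -9.5]}, {"grip": 0, "xyz": [37, -110, 10], "rotation": [0, 0, -19]}, {"grip": 0, "xyz": [55, -165.5, 15], "rotation": [0, 0, -28.4]}, {"grip": 0, "xyz": [55, -165.5, 15], "rotation": [0, 0, -28.4]}]'

```text
time: 1.27
ee_pos: [0.5265, -0.2052, 0.1944]
eef_rot: [0.996, 0.084, 0.0, -0.002]
ft_force: [-0.8, -0.5, -0.6]
width: 0.0872
```

```bash
python3 go.py 524.5 -210.5 195 9.1; python3 - <<'E'
from h import *
from bench import viewer
for n in ["wrist"]:
    c=viewer.camera(n); cv2.imwrite(f"pics/{n}1.png",c["img"]); pickle.dump(c,open(f"pics/{n}1.pkl","wb"))
    print(c["tvec"],c["rvec"])
    K,R,t=cam(c); print(-R.T@t)
    for X in [(.5245,-.2105,.126),(.5245,-.2105,.044),(.508,-.230,.044),(.541,-.191,.044)]: print(proj(c,X))
E
```

```text
t 1.27 p [ 526.5 -205.2  194.4] q [ 0.72  0.27 -0.5   1.65  0.13  1.26  0.36] w 87.2 F [-0.8 -0.5 -0.6]
shift [-2.8  4.9 -0.6] rot [-0.2  -0.02  0.55]
[-0.48552989 -0.30324408  0.27210874] [-2.8382673  -0.23821209 -0.03733402]
[ 0.513501   -0.12737882  0.34904265]
[[320.03250535 219.07746479]]
[[321.03665046 189.68956834]]
[[301.52943713 205.61632433]]
[[341.1390179  173.27689599]]
```

View pics/wrist1.png

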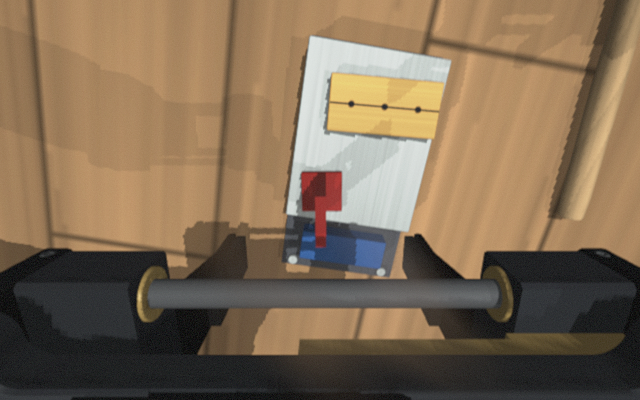

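Wrist view: the web's top edge runs from (320,190) to (320,247). The model predicts its centre at (320,219), so they agree. I'll descend and grip.

Request:
apply_moves --increments '[{"grip": 0, "xyz": [-2, 5.5, 30], "rotation": [-0.2, 0, 0.5]}, {"grip": 0, "xyz": [-2, 5.5, 70], "rotation": [-0.2, 0, 0.5]}, {"grip": 0, "xyz": [-2, 5.5, 97], "rotation": [-0.2, 0, 0.5]}, {"grip": 0, "xyz": [-2, 5.5, 97], "rotation": [-0.2, 0, 0.5]}, {"grip": 0, "xyz": [-2, 5.5, 97], "rotation": [-0.2, 0, 0.5]}]'

```text
time: 1.95
ee_pos: [0.5242, -0.215, 0.0988]
eef_rot: [0.997, 0.076, 0.0, 0.001]
ft_force: [1.1, 0.1, -0.3]
width: 0.087
```

```bash
python3 go.py 524.5 -210.5 97 9.1
```

```text
t 1.95 p [ 524.2 -215.    98.8] q [ 0.71  0.36 -0.48  1.75  0.19  1.08  0.32] w 87.0 F [ 1.1  0.1 -0.3]
shift [ 1.  -4.4  1.8] rot [ 0.14 -0.02 -0.38]
```

Request:
apply_moves --increments '[{"grip": 0, "xyz": [0.5, -4, 1.5], "rotation": [0, 0, -0.4]}, {"grip": 255, "xyz": [0.5, -4, 1.5], "rotation": [0, 0, -0.4]}, {"grip": 255, "xyz": [0.5, -4, 1.5], "rotation": [0, 0, -0.4]}, {"grip": 255, "xyz": [0.5, -4, 1.5], "rotation": [0, 0, -0.4]}, {"grip": 255, "xyz": [0.5, -4, 1.5], "rotation": [0, 0, -0.4]}]' --squeeze 30

```text
time: 2.58
ee_pos: [0.5241, -0.2109, 0.0973]
eef_rot: [0.997, 0.079, 0.0, 0.001]
ft_force: [-0.4, 0.2, 0.4]
width: 0.055
```

Request:
apply_moves --increments '[{"grip": 255, "xyz": [0, 0, 0], "rotation": [0, 0, 0]}, {"grip": 255, "xyz": [0, 0, 0], "rotation": [0, 0, 0]}, {"grip": 255, "xyz": [0, 0, 0], "rotation": [0, 0, 0]}, {"grip": 255, "xyz": [0, 0, 0], "rotation": [0, 0, 0]}]'

```text
time: 3.08
ee_pos: [0.5241, -0.211, 0.0972]
eef_rot: [0.997, 0.079, 0.0, 0.001]
ft_force: [-0.2, 1.2, 1.1]
width: 0.0149
```

```bash
python3 go.py 524.5 -210.5 97 9.1
```

```text
t 3.08 p [ 524.1 -211.    97.2] q [ 0.71  0.36 -0.48  1.76  0.19  1.07  0.32] w 14.9 F [-0.2  1.2  1.1]
shift [ 0.5 -0.4  0.2] rot [ 0.14 -0.02  0.02]
```

Request:
apply_moves --increments '[{"grip": 255, "xyz": [0, 0, 0], "rotation": [0, 0, 0]}, {"grip": 255, "xyz": [0, 0, 0], "rotation": [0, 0, 0]}, {"grip": 255, "xyz": [0, 0, 0], "rotation": [0, 0, 0]}, {"grip": 255, "xyz": [0, 0, 0], "rotation": [0, 0, 0]}]'

```text
time: 3.58
ee_pos: [0.524, -0.2109, 0.0971]
eef_rot: [0.997, 0.079, 0.0, 0.001]
ft_force: [0.2, -0.2, -1.7]
width: 0.0076
```

Request:
apply_moves --increments '[{"grip": 255, "xyz": [0, 0, -15], "rotation": [0, 0, 0]}, {"grip": 255, "xyz": [0, 0, -50], "rotation": [0, 0, 0]}, {"grip": 255, "xyz": [0, 0, -100], "rotation": [0, 0, 0]}, {"grip": 255, "xyz": [0, 0, -133], "rotation": [0, 0, 0]}, {"grip": 255, "xyz": [0, 0, -133], "rotation": [0, 0, 0]}]'

```text
time: 4.2
ee_pos: [0.5253, -0.2109, 0.234]
eef_rot: [0.997, 0.08, 0.003, 0.003]
ft_force: [0.5, 0.0, -3.0]
width: 0.0078
```

```bash
python3 - <<'E'
from h import *
from bench import viewer
for n in ["wrist","top","scene"]:
    c=viewer.camera(n); pickle.dump(c,open(f"pics/{n}2.pkl","wb")); cv2.imwrite(f"pics/{n}2.png",c["img"])
E
python3 go.py 395 330.5 230 -8.7
```

```text
t 4.35 p [ 523.4 -210.5  229.4] q [ 0.73  0.24 -0.5   1.61  0.12  1.33  0.37] w 7.7 F [ 0.  -0.4 -2. ]
shift [ -41.  -554.5   -1.5] rot [ 0.11  0.04 17.82]
```

View pics/scene2.png

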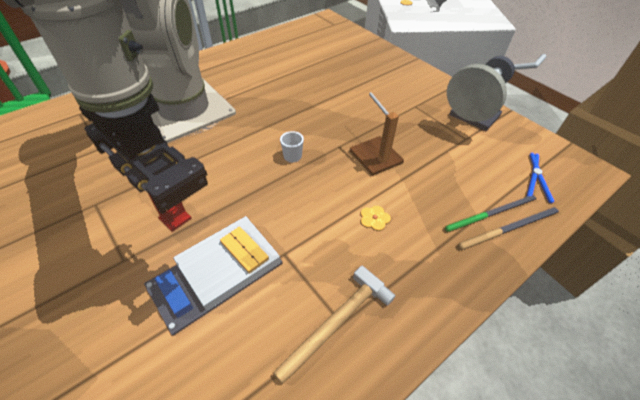

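Picture shows the stop gripped and lifted, at (175,215), with the blank unmoved. Next I'll carry it to the front of the peg.

Request:
apply_moves --increments '[{"grip": 255, "xyz": [-3, -45, -2], "rotation": [0, 0, 1.5]}, {"grip": 255, "xyz": [-6, -95, -3], "rotation": [0, 0, 4]}, {"grip": 255, "xyz": [-9, -150, -3], "rotation": [0, 0, 6]}, {"grip": 255, "xyz": [-12, -205, -3], "rotation": [0, 0, 8]}, {"grip": 255, "xyz": [-16, -260, -3], "rotation": [0, 0, 10]}]'

```text
time: 4.97
ee_pos: [0.4651, 0.0452, 0.2309]
eef_rot: [1.0, -0.008, -0.001, 0.001]
ft_force: [1.0, 0.9, -1.7]
width: 0.0081
```

```bash
python3 go.py 404.5 331 225 -9.3
```

```text
t 4.97 p [465.1  45.2 230.9] q [ 0.5   0.02 -0.69  1.82  0.02  1.3  -0.22] w 8.1 F [ 1.   0.9 -1.7]
shift [ -65.3 -284.8    5.5] rot [0.12 0.14 8.34]
```

Request:
apply_moves --increments '[{"grip": 255, "xyz": [-13, -55, 1], "rotation": [0, 0, 2]}, {"grip": 255, "xyz": [-26, -110, 2], "rotation": [0, 0, 4]}, {"grip": 255, "xyz": [-39, -165, 3], "rotation": [0, 0, 5]}, {"grip": 255, "xyz": [-50, -215, 4], "rotation": [0, 0, 6.5]}, {"grip": 255, "xyz": [-60, -260, 5], "rotation": [0, 0, 8.3]}]'

```text
time: 5.6
ee_pos: [0.4083, 0.3074, 0.2246]
eef_rot: [0.997, -0.081, -0.002, 0.001]
ft_force: [0.7, -0.1, -1.5]
width: 0.0077
```

```bash
python3 go.py 404.5 331 198 -9.3
```

```text
t 5.6 p [408.3 307.4 224.6] q [ 0.13  0.19 -0.95  1.72  0.16  1.31 -1.02] w 7.7 F [ 0.7 -0.1 -1.5]
shift [ -7.5 -22.7  26.6] rot [0.18 0.19 0.01]
```

Request:
apply_moves --increments '[{"grip": 255, "xyz": [-7.5, -22, 5], "rotation": [0.2, 0.2, 0]}, {"grip": 255, "xyz": [-7.5, -22, 15], "rotation": [0.2, 0.2, 0]}, {"grip": 255, "xyz": [-7.5, -22, 26], "rotation": [0.2, 0.2, 0]}, {"grip": 255, "xyz": [-7.5, -22, 26], "rotation": [0.2, 0.2, 0]}, {"grip": 255, "xyz": [-7.5, -22, 26], "rotation": [0.2, 0.2, 0]}]'

```text
time: 6.22
ee_pos: [0.4048, 0.3295, 0.1987]
eef_rot: [0.997, -0.082, 0.0, -0.0]
ft_force: [0.3, -0.4, -1.4]
width: 0.0074
```

```bash
python3 go.py 404.5 331 198 -9.3; python3 - <<'E'
from h import *
from bench import viewer
for n in ["wrist","top","scene"]:
    c=viewer.camera(n); pickle.dump(c,open(f"pics/{n}3.pkl","wb")); cv2.imwrite(f"pics/{n}3.png",c["img"])
    if n=="top": crop(c,120,190,260,300,5,"pics/tc3.png")
    if n=="scene": crop(c,320,60,430,180,5,"pics/sc3.png")
    print(n,proj(c,[(.4045,.331,.167),(.440,.325,.160),(.5205,.311,.145)]).round(1).tolist())
E
```

```text
t 6.22 p [404.8 329.5 198.7] q [ 0.07  0.24 -0.95  1.74  0.21  1.27 -1.09] w 7.4 F [ 0.3 -0.4 -1.4]
shift [-0.5 -1.4  0.7] rot [-0.   -0.02 -0.06]
wrist [[322.2, 230.6], [378.1, 226.5], [492.8, 219.1]]
top [[165.1, 301.9], [170.2, 280.6], [181.3, 234.3]]
scene [[361.4, 82.4], [369.1, 92.4], [387.5, 115.9]]
```

View pics/wrist3.png

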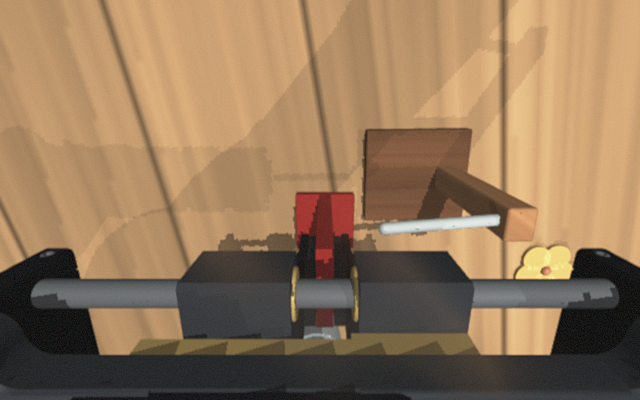

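View pics/tc3.png

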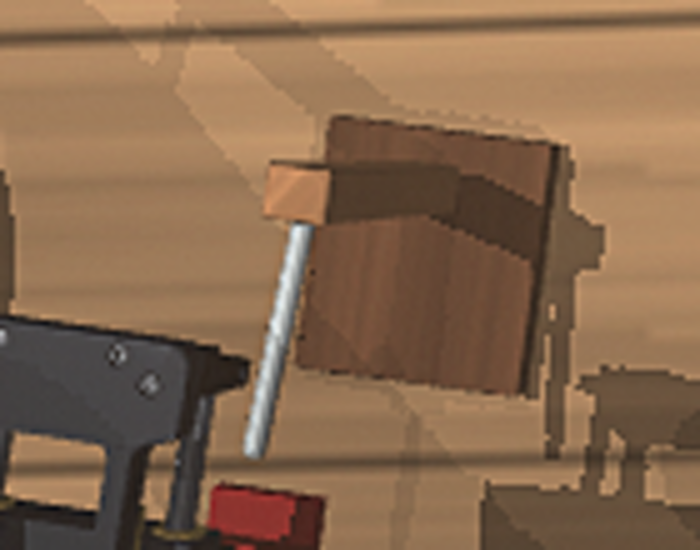

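View pics/sc3.png

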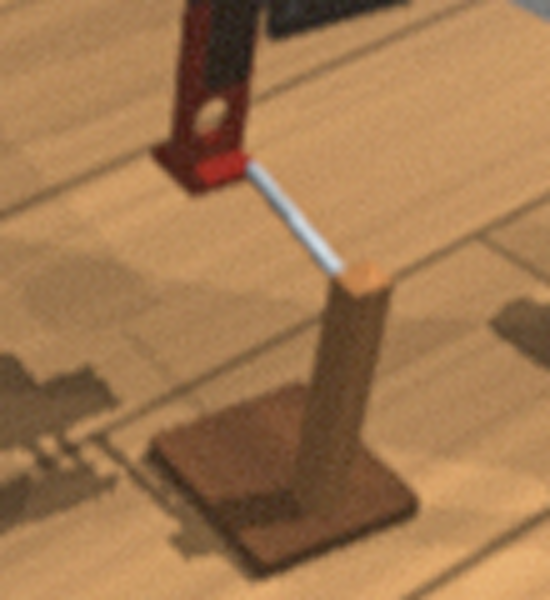

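The wrist view shows the peg tip at (383,229) and its base at (499,218). The scene crop shows the hole at full-image (362,82.8), against a prediction of (361.4,82.4). All three views agree to about 2 mm, so I'll slide on along the peg's slope.

Request:
apply_moves --increments '[{"grip": 255, "xyz": [16, 0, 3], "rotation": [0, 0, 0]}, {"grip": 255, "xyz": [32, 0, 6], "rotation": [0, 0, 0]}, {"grip": 255, "xyz": [48, 0, 9], "rotation": [0, 0, 0]}, {"grip": 255, "xyz": [48, 0, 9], "rotation": [0, 0, 0]}]'

```text
time: 6.88
ee_pos: [0.4534, 0.3215, 0.1892]
eef_rot: [0.997, -0.082, -0.0, -0.0]
ft_force: [-0.3, -0.1, -2.2]
width: 0.0076
```

```bash
python3 go.py 484 317.2 183.3 -9; python3 - <<'E'
from h import *
from bench import viewer
for n in ["wrist","scene"]:
    c=viewer.camera(n); pickle.dump(c,open(f"pics/{n}4.pkl","wb")); cv2.imwrite(f"pics/{n}4.png",c["img"])
a=ld("wrist4")["img"][150:350,250:560];b=ld("scene4")["img"][60:160,330:430]
a=cv2.resize(a,None,fx=2.5,fy=2.5,interpolation=2)[:500];b=cv2.resize(b,None,fx=5,fy=5,interpolation=2)
cv2.imwrite("pics/c4a.png",a);cv2.imwrite("pics/c4b.png",b)
E
```

```text
t 6.88 p [453.4 321.5 189.2] q [ 0.06  0.33 -0.91  1.67  0.27  1.28 -1.07] w 7.6 F [-0.3 -0.1 -2.2]
shift [30.9 -0.8  5.9] rot [-0.02  0.04 -0.44]
```

View pics/c4a.png

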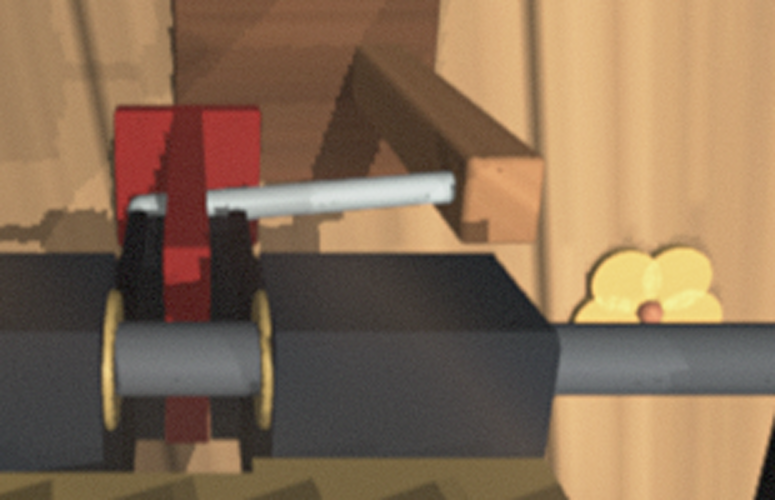

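View pics/c4b.png

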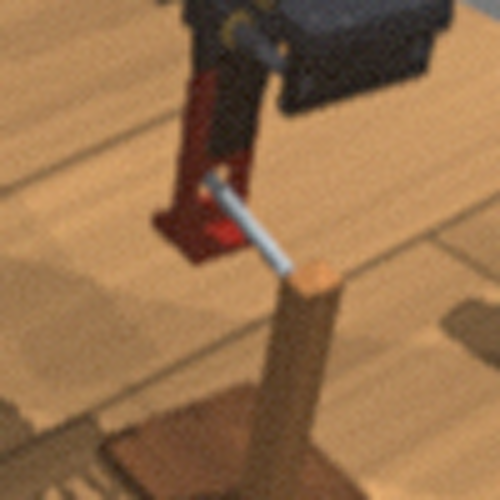

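The peg passes through the hole: it shows on both sides of the web in the wrist crop, at (145,203) and (300,198). I'll continue, then lower.

Request:
apply_moves --increments '[{"grip": 255, "xyz": [16, 0, 3], "rotation": [0, 0, 0]}, {"grip": 255, "xyz": [31, -0.5, 6], "rotation": [0, 0, 0]}, {"grip": 255, "xyz": [31, -0.5, 6], "rotation": [0, 0, 0]}, {"grip": 255, "xyz": [31, -0.5, 9], "rotation": [0, 0, 0]}, {"grip": 255, "xyz": [31, -0.5, 11], "rotation": [0, 0, 0]}]'

```text
time: 7.6
ee_pos: [0.482, 0.3183, 0.1786]
eef_rot: [0.997, -0.081, -0.0, -0.0]
ft_force: [-0.3, -0.2, -1.7]
width: 0.0075
```

Request:
apply_moves --increments '[{"grip": 255, "xyz": [0, 0, 1], "rotation": [0, 0, 0]}, {"grip": 255, "xyz": [0, 0, 1], "rotation": [0, 0, 0]}]'

```text
time: 7.85
ee_pos: [0.4818, 0.3184, 0.1776]
eef_rot: [0.997, -0.081, -0.0, -0.0]
ft_force: [-0.5, -0.1, -2.2]
width: 0.0075
```

```bash
python3 go.py 484 317.2 176.3 -9
```

```text
t 7.85 p [481.8 318.4 177.6] q [ 0.05  0.39 -0.88  1.63  0.31  1.27 -1.05] w 7.5 F [-0.5 -0.1 -2.2]
shift [2.4 0.8 1.3] rot [-0.03  0.02 -0.25]
```

Still no contact, as Fz shows the full weight. I'll lower in small steps and watch it.

Request:
apply_moves --increments '[{"grip": 255, "xyz": [0, 0, 1], "rotation": [0, 0, 0]}, {"grip": 255, "xyz": [0, 0, 2], "rotation": [0, 0, 0]}, {"grip": 255, "xyz": [0, 0, 2], "rotation": [0, 0, 0]}]'

```text
time: 8.22
ee_pos: [0.4819, 0.3185, 0.1766]
eef_rot: [0.997, -0.081, 0.0, -0.0]
ft_force: [-2.9, -2.2, 6.3]
width: 0.008
```

```bash
python3 go.py 484 317.2 176.3 -9; python3 - <<'E'
from h import *
from bench import viewer
c=viewer.camera("wrist"); crop(c,250,150,560,350,2.5,"pics/c5a.png")
c=viewer.camera("scene"); crop(c,330,60,430,160,5,"pics/c5b.png")
E
```

```text
t 8.22 p [481.9 318.5 176.6] q [ 0.05  0.39 -0.88  1.63  0.32  1.27 -1.05] w 8.0 F [-2.9 -2.2  6.3]
shift [2.3 1.  0.3] rot [-0.05 -0.03 -0.25]
```

View pics/c5b.png

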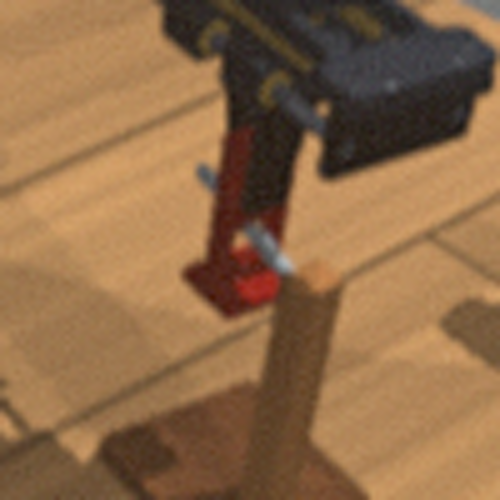

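View pics/c5a.png

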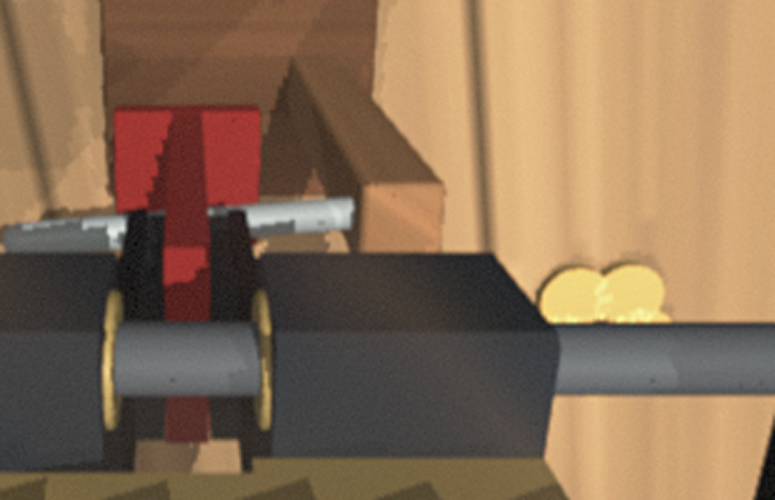

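It touches the peg: the vertical force changed by +8 N, with a small sideways part meaning about 1.8 mm off-centre. I'll shift 1.5 mm, then open part way.

Request:
apply_moves --increments '[{"grip": 255, "xyz": [0, 1, -0.5], "rotation": [0, 0, 0]}, {"grip": 255, "xyz": [0, 1.5, -0.5], "rotation": [0, 0, 0]}, {"grip": 165, "xyz": [0, 1.5, -0.5], "rotation": [0, 0, 0]}, {"grip": 165, "xyz": [0, 1.5, -0.5], "rotation": [0, 0, 0]}, {"grip": 165, "xyz": [0, 1.5, -0.5], "rotation": [0, 0, 0]}]'

```text
time: 8.95
ee_pos: [0.4817, 0.3171, 0.1771]
eef_rot: [0.997, -0.081, 0.0, -0.0]
ft_force: [1.0, 0.8, 0.3]
width: 0.0274
```

```bash
python3 go.py 484 317.2 176.3 -9; python3 - <<'E'
from h import *
from bench import viewer
c=viewer.camera("wrist"); crop(c,250,150,560,350,2.5,"pics/c6a.png")
c=viewer.camera("scene"); crop(c,330,60,430,160,5,"pics/c6b.png")
E
```

```text
t 8.95 p [481.7 317.1 177.1] q [ 0.05  0.39 -0.88  1.63  0.31  1.27 -1.05] w 27.4 F [1.  0.8 0.3]
shift [ 2.3 -0.5  0.8] rot [-0.04 -0.03 -0.26]
```

View pics/c6b.png

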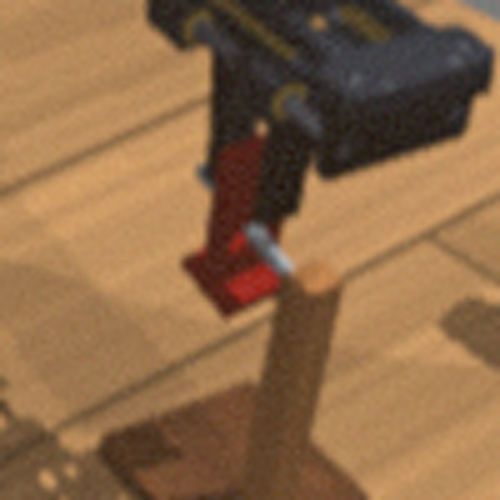

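View pics/c6a.png

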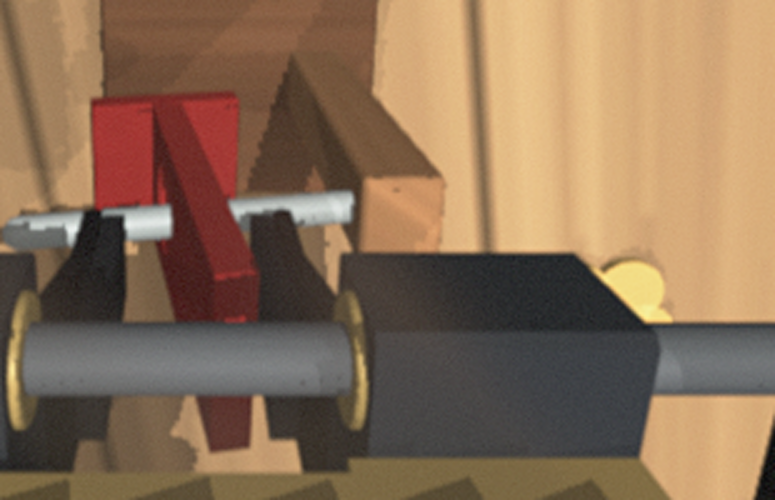

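Picture shows the stop hanging on the peg, tilted about 10° to sit flush. I'll open a bit more and lift straight up.

Request:
apply_moves --increments '[{"grip": 100, "xyz": [0, 0, 0], "rotation": [0, 0, 0]}, {"grip": 100, "xyz": [0, 0, 0], "rotation": [0, 0, 0]}, {"grip": 100, "xyz": [0, 0, -15], "rotation": [0, 0, 0]}, {"grip": 100, "xyz": [0, 0, -40], "rotation": [0, 0, 0]}, {"grip": 100, "xyz": [0, 0, -60], "rotation": [0, 0, 0]}]'

```text
time: 9.68
ee_pos: [0.4818, 0.3174, 0.2391]
eef_rot: [0.997, -0.081, 0.001, -0.001]
ft_force: [0.1, 0.2, -0.2]
width: 0.0526
```

```bash
python3 go.py 470 60 215 0; python3 - <<'E'
from h import *
from bench import viewer
c=viewer.camera("top"); a=c["img"][190:300,120:260]
c=viewer.camera("scene"); b=c["img"][70:180,320:430]
cv2.imwrite("pics/c7.png",cv2.resize(np.hstack([a,b]),None,fx=3,fy=3,interpolation=2))
E
```

```text
t 9.68 p [481.8 317.4 239.1] q [ 0.06  0.34 -0.9   1.55  0.27  1.38 -1.02] w 52.6 F [ 0.1  0.2 -0.2]
shift [ 29.7 256.   23.7] rot [-0.09 -0.09 -9.25]
```

View pics/c7.png

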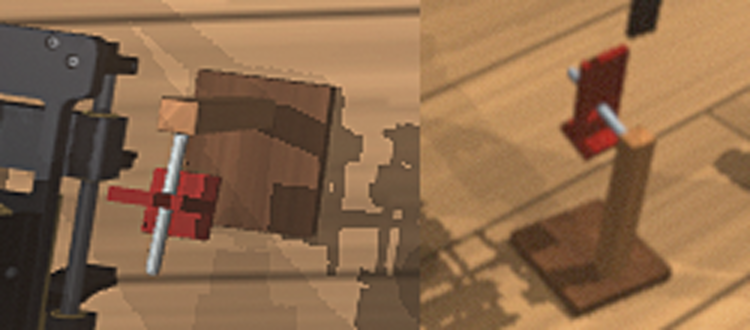

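Both views show the stop hanging on the peg by its hole, clear of the gripper. Next I'll centre the blank, which lies about 11 mm off along the stake, by nudging its far end. I'll travel there with the fingers closed.

```bash
python3 go.py 648 -119 200 0.8
```

```text
t 9.78 p [482.4 318.  240. ] q [ 0.06  0.34 -0.9   1.54  0.27  1.38 -1.02] w 53.0 F [-0.3  1.   0. ]
shift [233.6 404.8  39.5] rot [ -0.17  -0.22 -10.05]
```

Request:
apply_moves --increments '[{"grip": 255, "xyz": [24, 42, 0], "rotation": [0, 0, -1]}, {"grip": 255, "xyz": [50, 87, 0], "rotation": [0, 0, -2]}, {"grip": 255, "xyz": [77, 133, 5], "rotation": [0, 0, -3.5]}, {"grip": 255, "xyz": [104, 180, 8], "rotation": [0, 0, -5]}, {"grip": 255, "xyz": [131, 227, 12], "rotation": [0, 0, -6]}]'

```text
time: 10.4
ee_pos: [0.5755, 0.071, 0.2273]
eef_rot: [1.0, -0.028, 0.002, -0.001]
ft_force: [0.9, -1.1, 0.3]
width: 0.0107
```

Request:
apply_moves --increments '[{"grip": 255, "xyz": [26, 45, 5], "rotation": [0, 0, -1]}, {"grip": 255, "xyz": [53, 90, 10], "rotation": [0, 0, -2]}, {"grip": 255, "xyz": [75, 132, 18], "rotation": [0, 0, -3]}, {"grip": 255, "xyz": [95, 170, 24], "rotation": [0, 0, -4]}, {"grip": 255, "xyz": [95, 170, 24], "rotation": [0, 0, -4]}]'

```text
time: 11.02
ee_pos: [0.6608, -0.1087, 0.2011]
eef_rot: [1.0, 0.004, 0.001, -0.001]
ft_force: [-1.2, 0.3, -0.9]
width: 0.0003
```

```bash
python3 go.py 648 -119 80 0.8
```

```text
t 11.03 p [ 660.8 -108.7  201.1] q [ 0.58  0.54 -0.71  1.34  0.34  1.38 -0.11] w 0.3 F [-1.2  0.3 -0.9]
shift [-13.1  10.4 121. ] rot [-0.09 -0.08 -0.35]
```

Request:
apply_moves --increments '[{"grip": 255, "xyz": [-10, 10, 20], "rotation": [0, 0, -0.3]}, {"grip": 255, "xyz": [-10, 10, 70], "rotation": [0, 0, -0.3]}, {"grip": 255, "xyz": [-10, 10, 110], "rotation": [0, 0, -0.3]}, {"grip": 255, "xyz": [-10, 10, 120], "rotation": [0, 0, -0.3]}, {"grip": 255, "xyz": [-10, 10, 120], "rotation": [0, 0, -0.3]}]'

```text
time: 11.65
ee_pos: [0.6512, -0.1179, 0.0816]
eef_rot: [1.0, 0.007, 0.001, -0.001]
ft_force: [0.4, -0.4, 0.2]
width: 0.0005
```

```bash
cat > fit2.py <<'E'
from fit import *
# fit block+stake with new scene crop? reuse: refine poses via colour corner detection
E
python3 go.py 634 -119 48 0.8; python3 - <<'E'
from h import *
from bench import viewer
for n in ["top","scene","wrist"]:
    c=viewer.camera(n); pickle.dump(c,open(f"pics/{n}8.pkl","wb"));cv2.imwrite(f"pics/{n}8.png",c["img"])
crop(ld("top8"),370,165,510,255,5.7,"pics/t8.png")
E
```

```text
t 11.65 p [ 651.2 -117.9   81.6] q [ 0.59  0.62 -0.67  1.49  0.4   1.17 -0.13] w 0.5 F [ 0.4 -0.4  0.2]
shift [-17.3   1.   33.5] rot [-0.12 -0.09 -0.01]
```

View pics/t8.png

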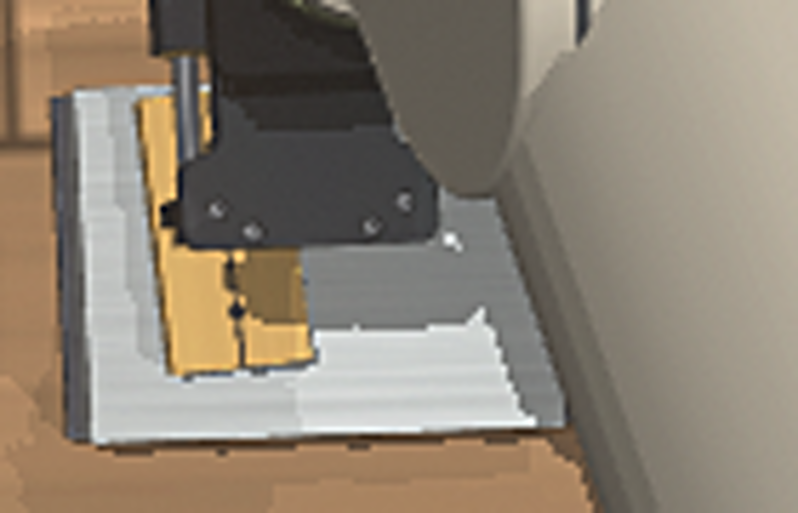

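View pics/wrist8.png

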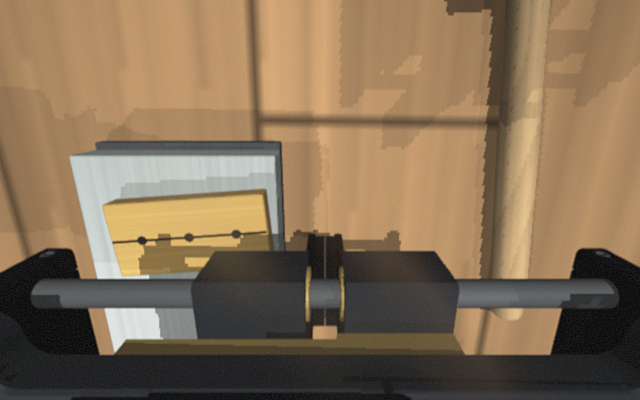

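The wrist view shows the blank's end at (268,220) with the fingers at (325,260) beyond it. The hammer handle, at (515,150), stays clear below the body.

Request:
apply_moves --increments '[{"grip": 255, "xyz": [-5, 1, 15], "rotation": [-0.1, -0.1, 0]}, {"grip": 255, "xyz": [-5, 1, 33], "rotation": [-0.1, -0.1, 0]}, {"grip": 255, "xyz": [-12, 1, 33.5], "rotation": [-0.1, -0.1, 0]}, {"grip": 255, "xyz": [-19, 1, 33.5], "rotation": [-0.1, -0.1, 0]}, {"grip": 255, "xyz": [-22, 1, 33.5], "rotation": [-0.1, -0.1, 0]}]'

```text
time: 12.42
ee_pos: [0.6301, -0.1197, 0.05]
eef_rot: [1.0, 0.007, 0.002, 0.0]
ft_force: [0.6, -0.7, 0.7]
width: 0.0007
```

```bash
python3 go.py 621.4 -119 48 0.8; python3 - <<'E'
from h import *
from bench import viewer
c=viewer.camera("wrist"); cv2.imwrite("pics/w9.png",c["img"]);pickle.dump(c,open(f"pics/wrist9.pkl","wb"))
c=viewer.camera("scene"); pickle.dump(c,open(f"pics/scene9.pkl","wb"));crop(c,140,190,310,320,4.7,"pics/s9.png")
E
```

```text
t 12.43 p [ 630.1 -119.7   50. ] q [ 0.61  0.61 -0.67  1.57  0.41  1.1  -0.15] w 0.7 F [ 0.6 -0.7  0.7]
shift [-8.7 -0.8  2. ] rot [ 0.05 -0.17 -0.04]
```

View pics/w9.png

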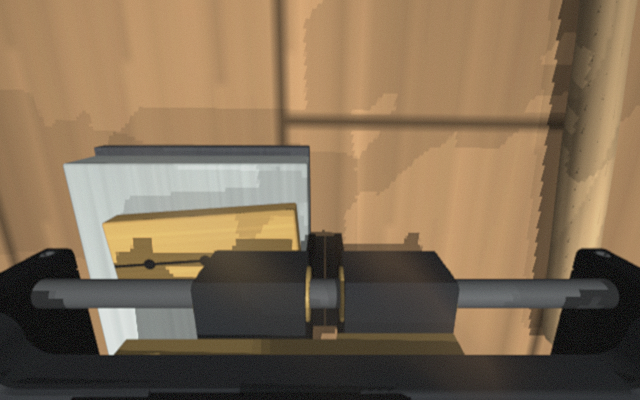

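View pics/s9.png

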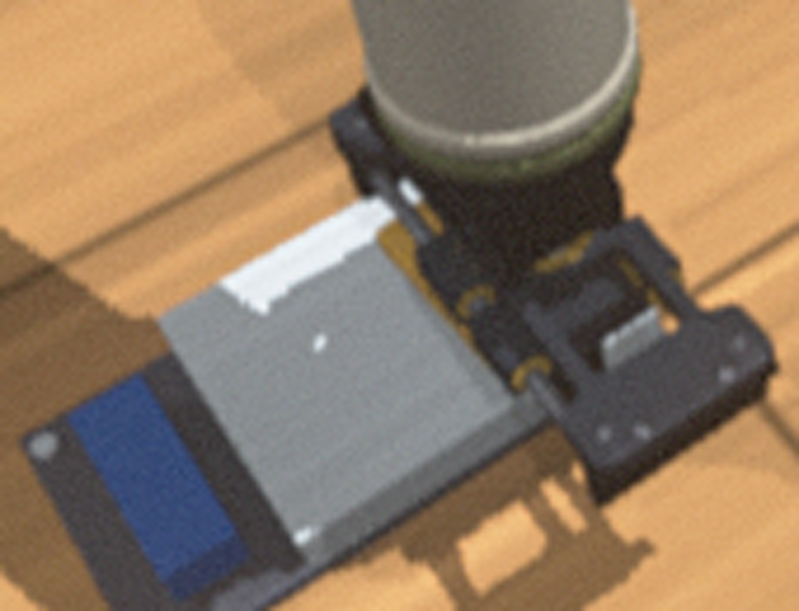

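Request:
apply_moves --increments '[{"grip": 255, "xyz": [-3, -0.5, 1.5], "rotation": [0, -0.2, 0]}, {"grip": 255, "xyz": [-6, -0.5, 1.5], "rotation": [0, -0.2, 0]}, {"grip": 255, "xyz": [-8.5, -0.5, 1.5], "rotation": [0, -0.2, 0]}, {"grip": 255, "xyz": [-8.5, -0.5, 1.5], "rotation": [0, -0.2, 0]}]'

```text
time: 13.02
ee_pos: [0.6219, -0.1194, 0.0487]
eef_rot: [1.0, 0.007, 0.0, 0.001]
ft_force: [2.1, 0.0, 0.2]
width: 0.0007
```

```bash
python3 go.py 621.4 -119 48 0.8
```

```text
t 13.03 p [ 621.9 -119.4   48.7] q [ 0.62  0.6  -0.67  1.6   0.41  1.09 -0.15] w 0.7 F [2.1 0.  0.2]
shift [-0.5 -0.4  0.7] rot [ 0.06 -0.   -0.05]
```

Request:
apply_moves --increments '[{"grip": 255, "xyz": [12, 0, 0], "rotation": [0, 0, 0]}, {"grip": 75, "xyz": [14, 0, -25], "rotation": [0, 0, 0]}, {"grip": 75, "xyz": [0, -25, -60], "rotation": [0, 0, 0]}, {"grip": 75, "xyz": [-40, -48, -60], "rotation": [0, 0, 0]}, {"grip": 75, "xyz": [-66, -48, -60], "rotation": [0, 0, 0]}]'

```text
time: 13.65
ee_pos: [0.5545, -0.0697, 0.109]
eef_rot: [1.0, 0.008, -0.0, 0.0]
ft_force: [-0.1, -0.7, -0.3]
width: 0.0328
```

Request:
apply_moves --increments '[{"grip": 75, "xyz": [0, 0, 0], "rotation": [0, 0, 0]}, {"grip": 75, "xyz": [0, 0, 0], "rotation": [0, 0, 0]}]'

```text
time: 13.9
ee_pos: [0.5554, -0.0696, 0.1093]
eef_rot: [1.0, 0.008, 0.0, 0.0]
ft_force: [1.6, -0.5, 1.2]
width: 0.0522
```

```bash
python3 go.py 556 -71 48 0.8; python3 - <<'E'
from h import *
from bench import viewer
for n in ["top","scene","wrist"]:
    c=viewer.camera(n); pickle.dump(c,open(f"pics/{n}10.pkl","wb"))
cv2.imwrite("pics/w10.png",ld("wrist10")["img"])
crop(ld("top10"),370,165,510,255,5.7,"pics/t10.png")
crop(ld("scene10"),140,215,290,335,5,"pics/s10.png")
E
```

```text
t 13.9 p [555.4 -69.6 109.3] q [ 0.67  0.39 -0.76  1.75  0.3   1.12 -0.16] w 52.2 F [ 1.6 -0.5  1.2]
shift [ 0.5  1.4 61.3] rot [ 0.01 -0.03  0.15]
```

View pics/w10.png

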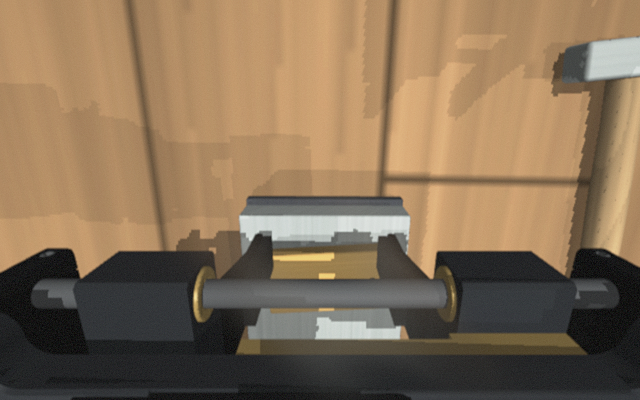

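View pics/s10.png

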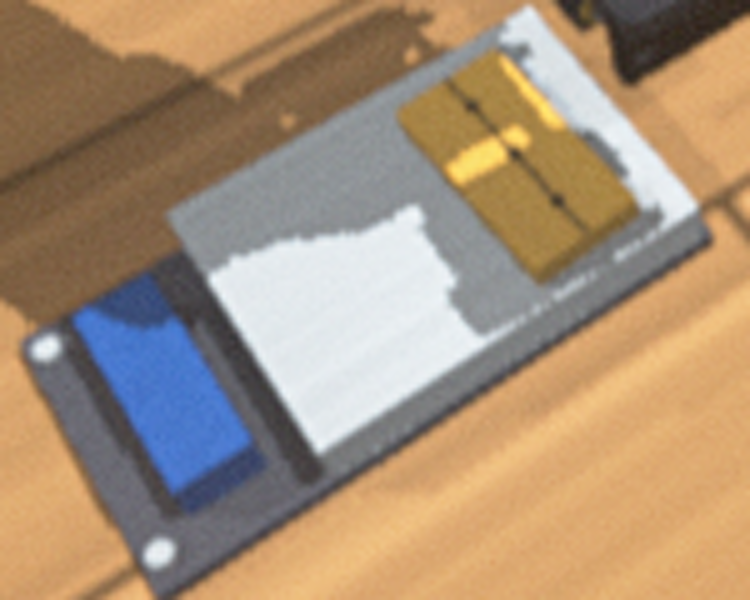

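View pics/t10.png

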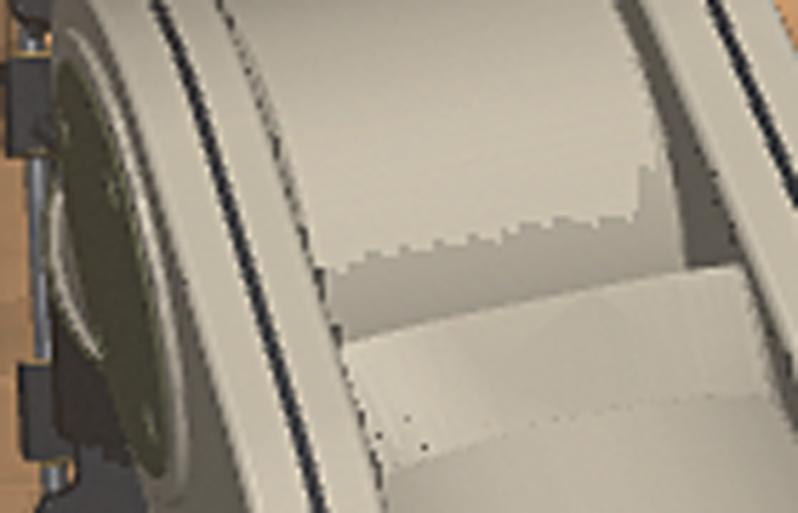

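Scene crop: the middle dot is at (515,153), so the blank moved only about 4 mm. The line is still straight and the remaining offset along the stake is about 6 mm, which is harmless. I'll go down behind the blank with the fingers spread and start the push.

Request:
apply_moves --increments '[{"grip": 75, "xyz": [0.5, 0, 25], "rotation": [0, 0, 0.1]}, {"grip": 75, "xyz": [0.5, 0, 50], "rotation": [0, 0, 0.1]}, {"grip": 75, "xyz": [0.5, 0, 61], "rotation": [0, 0, 0.1]}, {"grip": 75, "xyz": [0.5, 0, 61], "rotation": [0, 0, 0.1]}, {"grip": 75, "xyz": [0.5, 0, 61], "rotation": [0, 0, 0.1]}]'

```text
time: 14.68
ee_pos: [0.5565, -0.0695, 0.0488]
eef_rot: [1.0, 0.007, 0.001, -0.0]
ft_force: [-0.8, -0.4, -0.3]
width: 0.061
```

Request:
apply_moves --increments '[{"grip": 75, "xyz": [0, 6, 0], "rotation": [0, 0, 0]}, {"grip": 75, "xyz": [0, 12, 0], "rotation": [0, 0, 0]}, {"grip": 75, "xyz": [0, 18, 0], "rotation": [0, 0, 0]}, {"grip": 75, "xyz": [0, 24, 0], "rotation": [0, 0, 0]}, {"grip": 75, "xyz": [0, 30, 0], "rotation": [0, 0, 0]}]'

```text
time: 15.3
ee_pos: [0.5573, -0.0985, 0.0493]
eef_rot: [1.0, 0.008, 0.001, -0.001]
ft_force: [-0.4, 6.2, 3.8]
width: 0.0617
```

```bash
python3 go.py 556.5 -120 48 0.8; python3 - <<'E'
from h import *
from bench import viewer
for n in ["scene","wrist"]:
    c=viewer.camera(n); pickle.dump(c,open(f"pics/{n}11.pkl","wb"))
cv2.imwrite("pics/w11.png",ld("wrist11")["img"])
crop(ld("scene11"),140,215,290,335,5,"pics/s11.png")
E
```

```text
t 15.3 p [557.3 -98.5  49.3] q [ 0.68  0.48 -0.71  1.78  0.36  1.02 -0.15] w 61.7 F [-0.4  6.2  3.8]
shift [-1.2 21.5  1.2] rot [-0.1  -0.12  0.1 ]
```

View pics/s11.png

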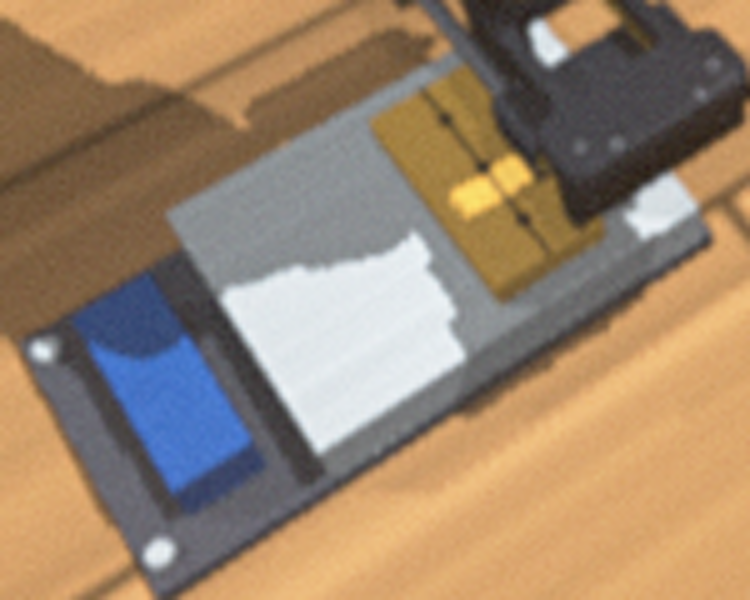

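```bash
cat > rel.py <<'E'
from fit import *
# block frame from scene-only fit: (558.5,-156.3), -88.9 ; top-only: (555.6,-156.4), -89.45
BP={"scene":(558.5,-156.3,-88.9),"top":(555.6,-156.4,-89.45)}
def toblock(c,which,px,h):
    X=atz(c,*px,h/1e3)*1e3; b=BP[which]; d=X[:2]-b[:2]; a=np.radians(b[2])
    return np.array([np.cos(a)*d[0]+np.sin(a)*d[1],-np.sin(a)*d[0]+np.cos(a)*d[1]])
def line(c,which,pts,f,h=50):
    q=[toblock(c,which,f(*p),h) for p in pts]
    for x in q: print(x.round(1))
    d=q[-1]-q[0]; print("yaw vs block",np.degrees(np.arctan2(d[0],d[1])).round(2), "(flip sign ok)")
E
python3 - <<'E'
from rel import *
line(ld("scene11"),"scene",[(446,119),(483,165),(524,219)],S)
print("init");line(ld("scene0"),"scene",[(477,115),(518,160),(564,209)],S)
line(ld("top0"),"top",[(236,311),(225,228),(214,146)],T)
print("s10");line(ld("scene10"),"scene",[(470,104),(515,153),(559,200)],S)
E
```

```text
[-22.8 -25.5]
[-23.   3.]
[-22.5  34.5]
yaw vs block 0.22 (flip sign ok)
init
[-33.6 -19.3]
[-35.2   9.7]
[-37.2  40.4]
yaw vs block -3.42 (flip sign ok)
[-33.1 -18.7]
[-35.5  11. ]
[-37.9  40.5]
yaw vs block -4.65 (flip sign ok)
s10
[-34.2 -25.8]
[-36.    6.1]
[-37.9  35.7]
yaw vs block -3.43 (flip sign ok)
```

Request:
apply_moves --increments '[{"grip": 75, "xyz": [-0.5, 12, 1], "rotation": [0, 0, 0]}, {"grip": 75, "xyz": [-0.5, 24, 1], "rotation": [0, 0, 0]}, {"grip": 75, "xyz": [-0.5, 36, 1], "rotation": [0, 0, 0]}, {"grip": 75, "xyz": [-0.5, 48, 1], "rotation": [0, 0, 0]}, {"grip": 75, "xyz": [-0.5, 55, 1], "rotation": [0, 0, 0]}]'

```text
time: 16.02
ee_pos: [0.5579, -0.1539, 0.0485]
eef_rot: [1.0, 0.008, 0.001, -0.001]
ft_force: [-0.2, 7.0, 4.8]
width: 0.0614
```

```bash
python3 go.py 557.5 -200 48 0.8; python3 - <<'E'
from h import *
from bench import viewer
for n in ["scene","wrist","top"]:
    c=viewer.camera(n); pickle.dump(c,open(f"pics/{n}12.pkl","wb"))
crop(ld("scene12"),140,215,290,335,5,"pics/s12.png")
E
```

```text
t 16.02 p [ 557.9 -153.9   48.5] q [ 0.75  0.5  -0.69  1.75  0.36  1.03 -0.06] w 61.4 F [-0.2  7.   4.8]
shift [-1.1 46.1  0.4] rot [-0.11 -0.14  0.06]
```

View pics/s12.png

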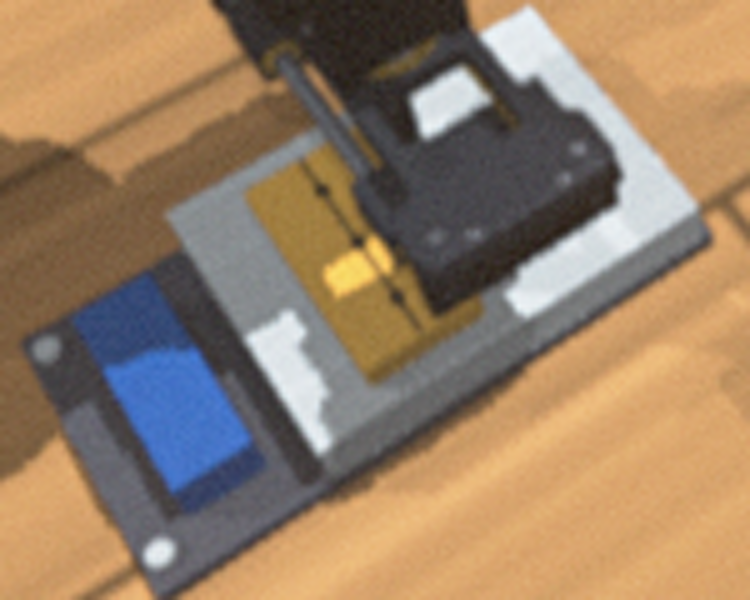

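```bash
python3 - <<'E'
from rel import *
line(ld("scene12"),"scene",[(321,190),(358,243),(397,299)],S)
E
```

```text
[ 32.9 -26.7]
[33.2  3.7]
[33.5 34.4]
yaw vs block 0.54 (flip sign ok)
```

Request:
apply_moves --increments '[{"grip": 75, "xyz": [-0.5, 10, 0.4], "rotation": [0, 0, 0]}, {"grip": 75, "xyz": [-0.5, 21, 0.4], "rotation": [0, 0, 0]}, {"grip": 75, "xyz": [-0.5, 32, 0.4], "rotation": [0, 0, 0]}, {"grip": 75, "xyz": [-0.5, 42, 0.4], "rotation": [0, 0, 0]}, {"grip": 75, "xyz": [-0.5, 50, 0.4], "rotation": [0, 0, 0]}]'

```text
time: 16.8
ee_pos: [0.558, -0.2037, 0.048]
eef_rot: [1.0, 0.008, 0.001, -0.001]
ft_force: [0.1, 6.9, 6.1]
width: 0.0615
```

Request:
apply_moves --increments '[{"grip": 75, "xyz": [-0.5, 8, 0], "rotation": [0, 0, 0]}, {"grip": 75, "xyz": [-0.5, 16, 0], "rotation": [0, 0, 0]}, {"grip": 75, "xyz": [-0.5, 23, 0], "rotation": [0, 0, 0]}, {"grip": 75, "xyz": [-0.5, 27, 0], "rotation": [0, 0, 0]}, {"grip": 75, "xyz": [-0.5, 27, 0], "rotation": [0, 0, 0]}]'

```text
time: 17.42
ee_pos: [0.5576, -0.2316, 0.0476]
eef_rot: [1.0, 0.007, 0.001, -0.001]
ft_force: [0.4, -0.6, -1.0]
width: 0.0613
```

```bash
python3 go.py 557.5 -240 48 0.8; python3 - <<'E'
from h import *
from bench import viewer
for n in ["scene","wrist"]:
    c=viewer.camera(n); pickle.dump(c,open(f"pics/{n}13.pkl","wb"))
crop(ld("scene13"),140,215,290,335,5,"pics/s13.png")
cv2.imwrite("pics/w13.png",ld("wrist13")["img"])
E
```

```text
t 17.43 p [ 557.6 -231.6   47.6] q [ 0.84  0.54 -0.66  1.68  0.37  1.05  0.07] w 61.3 F [ 0.4 -0.6 -1. ]
shift [-0.2  8.3 -0.4] rot [-0.06 -0.09  0.03]
```

View pics/s13.png

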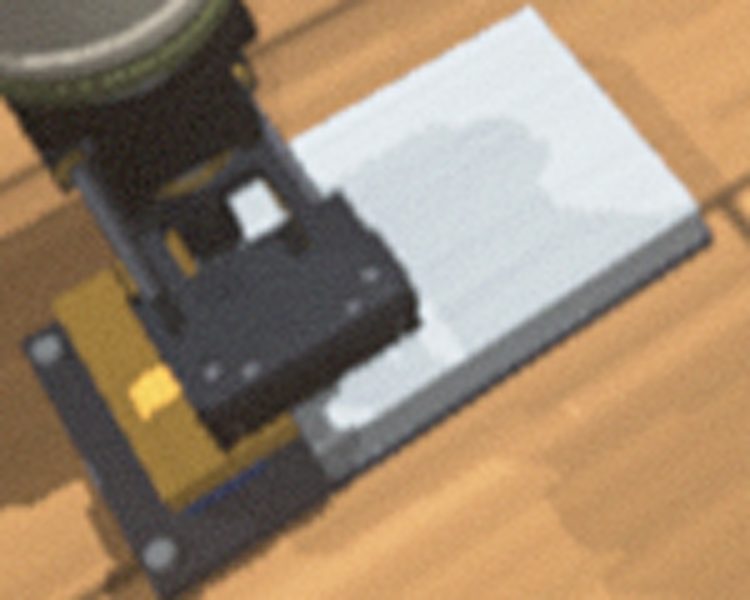

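View pics/w13.png

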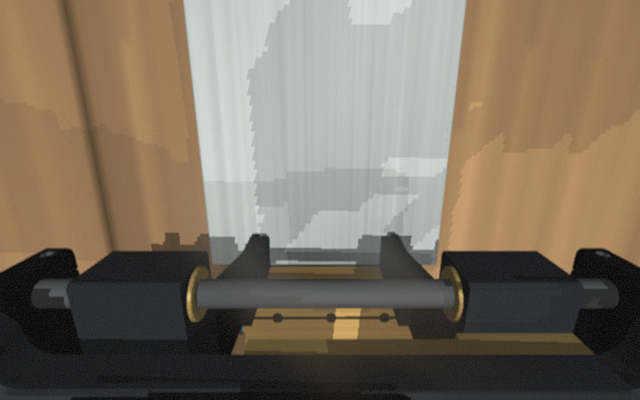

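The force fell to zero, so the blank has dropped off the block edge onto the stake. I'll back off and measure from all the cameras.

Request:
apply_moves --increments '[{"grip": 75, "xyz": [0, -12, 0], "rotation": [0, 0, 0]}, {"grip": 75, "xyz": [0, -35, -20], "rotation": [0, 0, 0]}, {"grip": 75, "xyz": [-10, -80, -60], "rotation": [0, 0, 0]}, {"grip": 75, "xyz": [-40, -130, -90], "rotation": [0, 0, 0]}, {"grip": 75, "xyz": [-60, -180, -110], "rotation": [0, 0, 0]}]'

```text
time: 18.15
ee_pos: [0.494, -0.0505, 0.1589]
eef_rot: [1.0, 0.007, 0.001, 0.0]
ft_force: [0.5, 0.5, 0.2]
width: 0.0612
```

Request:
apply_moves --increments '[{"grip": 75, "xyz": [-10, -40, 0], "rotation": [0, 0, 0]}, {"grip": 75, "xyz": [-20, -80, 0], "rotation": [0, 0, 0]}, {"grip": 75, "xyz": [-20, -80, 0], "rotation": [0, 0, 0]}]'

```text
time: 18.52
ee_pos: [0.4718, 0.0328, 0.1592]
eef_rot: [1.0, 0.01, 0.002, 0.001]
ft_force: [0.5, -0.7, 0.8]
width: 0.0615
```

```bash
python3 go.py 557.5 -270 180 0.8; python3 - <<'E'
from h import *
from bench import viewer
for n in ["scene","wrist","top"]:
    c=viewer.camera(n); pickle.dump(c,open(f"pics/{n}14.pkl","wb"))
crop(ld("scene14"),140,215,290,335,5,"pics/s14.png")
crop(ld("top14"),370,165,510,255,5.7,"pics/t14.png")
cv2.imwrite("pics/top14.png",ld("top14")["img"])
E
```

```text
t 18.52 p [471.8  32.8 159.2] q [ 0.7   0.13 -0.91  1.91  0.12  1.15 -0.23] w 61.5 F [ 0.5 -0.7  0.8]
shift [ 79.5 304.5 -20.2] rot [ 0.06 -0.2   0.39]
```

View pics/s14.png

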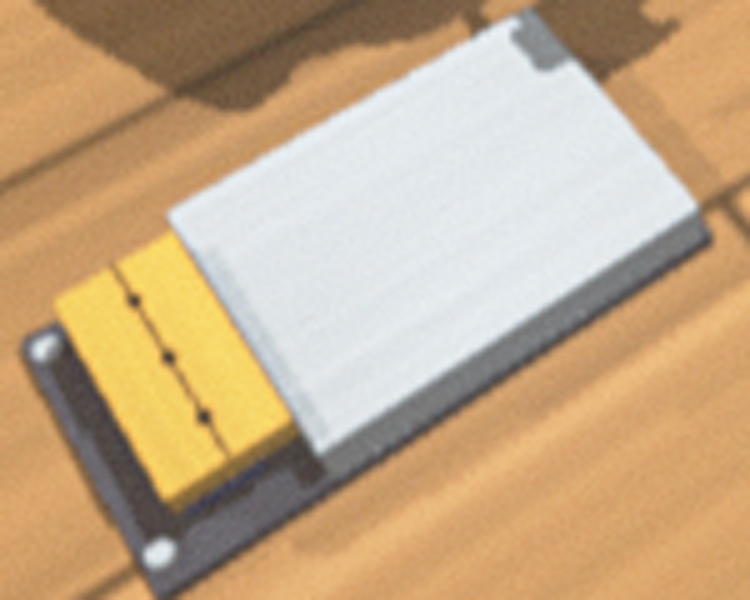

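View pics/t14.png

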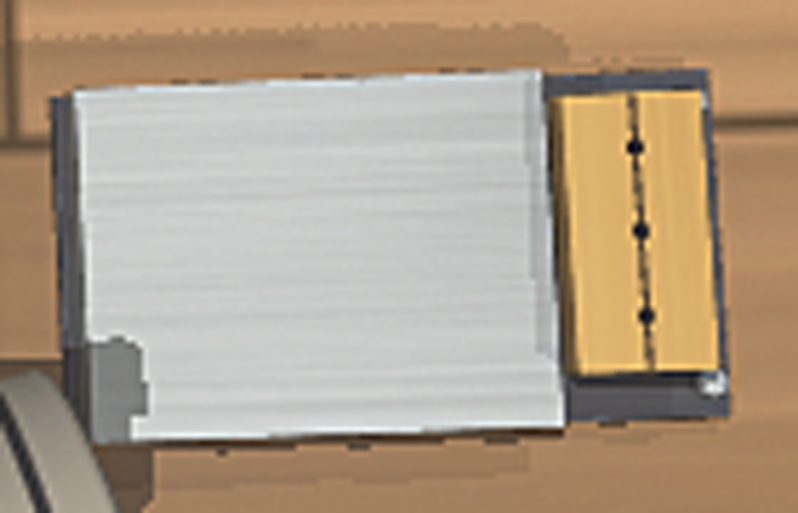

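```bash
python3 - <<'E'
from rel import *
s=ld("scene14");t=ld("top14")
print("scene");line(s,"scene",[(134,300),(168,357),(203,416)],S,48.5)
print("line ends");line(s,"scene",[(113,265),(228,457)],S,48.5)
print("top");line(t,"top",[(647,316),(641,231),(635,147)],T,48.5)
line(t,"top",[(651,366),(632,95)],T,48.5)
print("stake corners (101,45)(133,45)(133,-45)(101,-45)")
for c,w,f,L in((ld("scene0"),"scene",S,[(252,443),(175,493),(75,320),(150,278)]),(ld("top0"),"top",T,[(592,122),(681,120),(693,366),(604,364)])):
    print(w,[toblock(c,w,f(*p),34.5).round(1).tolist() for p in L])
print("block edge x=85 at y=65,-65")
print([toblock(s,"scene",S(*p),36).round(1).tolist() for p in[(320,455),(170,213)]],[toblock(t,"top",T(*p),36).round(1).tolist() for p in[(543,72),(565,430)]])
print("blank top corners top cam",[toblock(t,"top",T(*p),48.5).round(1).tolist() for p in[(559,98),(702,92),(719,371),(575,375)]])
print("blank top corners scene",[toblock(s,"scene",S(*p),48.5).round(1).tolist() for p in[(297,426),(167,505),(55,300),(172,231)]])
W=cloud(t); 
for n,P in (("blank",[(572,110),(600,110),(690,110),(690,350),(590,350),(620,230)]),("block",[(300,250),(500,200),(450,380)])):
    print(n,[float(W[int(round(v)),int(round(u)),2].round(4)) for u,v in [T(*p) for p in P]])
E
```

```text
scene
[110.9 -28. ]
[111.2   2. ]
[111.5  31.6]
yaw vs block 0.6 (flip sign ok)
line ends
[110.8 -47.1]
[111.6  51.7]
yaw vs block 0.47 (flip sign ok)
top
[111.5 -25.7]
[111.3   4.5]
[111.   34.4]
yaw vs block -0.46 (flip sign ok)
[111.8 -43.4]
[111.1  53.1]
yaw vs block -0.4 (flip sign ok)
stake corners (101,45)(133,45)(133,-45)(101,-45)
scene [[102.4, 44.2], [132.6, 44.3], [132.2, -43.8], [102.0, -43.0]]
top [[101.7, 45.0], [133.6, 44.5], [132.2, -44.5], [100.7, -42.7]]
block edge x=85 at y=65,-65
[[85.2, 64.7], [83.2, -64.3]] [[84.8, 63.8], [84.9, -65.8]]
blank top corners top cam [[85.4, 53.0], [135.7, 53.2], [135.4, -46.0], [85.1, -45.7]]
blank top corners scene [[86.9, 56.3], [136.2, 54.6], [134.1, -46.6], [86.6, -47.0]]
blank [0.047, 0.0494, 0.0497, 0.0491, 0.049, 0.0517]
block [0.0362, 0.0374, 0.0382]
```

The line is at block x≈111.3 mm in both cameras, so it needs about 5.7 mm more. Yaw is within about 0.5° and the blank is level. I'll go back for a final nudge.

Request:
apply_moves --increments '[{"grip": 75, "xyz": [20, 50, 10], "rotation": [0, -0.2, 0]}, {"grip": 75, "xyz": [40, 105, 20], "rotation": [0, -0.2, 0.4]}, {"grip": 75, "xyz": [60, 160, 30], "rotation": [0, -0.2, 0.4]}, {"grip": 75, "xyz": [75, 210, 40], "rotation": [0, -0.2, 0.4]}, {"grip": 75, "xyz": [80, 235, 50], "rotation": [0, -0.2, 0.4]}]'

```text
time: 19.3
ee_pos: [0.5559, -0.2098, 0.1078]
eef_rot: [1.0, 0.001, -0.001, 0.001]
ft_force: [-0.4, 0.3, -0.7]
width: 0.0614
```

Request:
apply_moves --increments '[{"grip": 75, "xyz": [0, 0, 0], "rotation": [0, 0, 0]}, {"grip": 75, "xyz": [0, 0, 0], "rotation": [0, 0, 0]}]'

```text
time: 19.55
ee_pos: [0.5558, -0.2087, 0.1078]
eef_rot: [1.0, 0.001, -0.001, 0.0]
ft_force: [-0.2, 0.9, 1.2]
width: 0.0618
```

```bash
python3 go.py 557.5 -218 48.5 0.8
```

```text
t 19.55 p [ 555.8 -208.7  107.8] q [ 0.84  0.46 -0.7   1.66  0.32  1.15  0.06] w 61.8 F [-0.2  0.9  1.2]
shift [ 1.8  9.3 59.3] rot [ 0.01  0.12 -0.63]
```

Request:
apply_moves --increments '[{"grip": 75, "xyz": [1.8, 4, 25], "rotation": [0, 0.1, -0.6]}, {"grip": 75, "xyz": [1.8, 8, 50], "rotation": [0, 0.1, -0.6]}, {"grip": 75, "xyz": [1.8, 8, 59], "rotation": [0, 0.1, -0.6]}, {"grip": 75, "xyz": [1.8, 8, 59], "rotation": [0, 0.1, -0.6]}, {"grip": 75, "xyz": [1.8, 8, 59], "rotation": [0, 0.1, -0.6]}]'

```text
time: 20.18
ee_pos: [0.5582, -0.2162, 0.0501]
eef_rot: [1.0, 0.007, 0.001, 0.0]
ft_force: [0.8, -0.5, 0.6]
width: 0.0619
```

```bash
python3 go.py 557.5 -237.5 48.5 0.8
```

```text
t 20.18 p [ 558.2 -216.2   50.1] q [ 0.83  0.53 -0.67  1.69  0.37  1.05  0.04] w 61.9 F [ 0.8 -0.5  0.6]
shift [-1.  21.3  1.6] rot [ 0.04 -0.07  0.01]
```

Request:
apply_moves --increments '[{"grip": 75, "xyz": [-0.5, 7, 1.5], "rotation": [0, 0, 0]}, {"grip": 75, "xyz": [-0.5, 13, 1.5], "rotation": [0, 0, 0]}, {"grip": 75, "xyz": [-0.5, 16, 1.5], "rotation": [0, 0, 0]}, {"grip": 75, "xyz": [-0.5, 19, 1.5], "rotation": [0, 0, 0]}, {"grip": 75, "xyz": [-0.5, 21, 1.5], "rotation": [0, 0, 0]}]'

```text
time: 20.8
ee_pos: [0.5584, -0.2357, 0.0489]
eef_rot: [1.0, 0.008, 0.001, -0.001]
ft_force: [-0.1, 5.2, 2.6]
width: 0.0612
```

Request:
apply_moves --increments '[{"grip": 75, "xyz": [0, 0, 0], "rotation": [0, 0, 0]}]'

```text
time: 20.92
ee_pos: [0.5584, -0.2357, 0.0488]
eef_rot: [1.0, 0.008, 0.001, -0.001]
ft_force: [0.4, -0.9, -0.0]
width: 0.0616
```

```bash
python3 go.py 557.5 -237.5 48.5 0.8
```

```text
t 20.93 p [ 558.4 -235.7   48.8] q [ 0.85  0.55 -0.67  1.67  0.38  1.05  0.08] w 61.6 F [ 0.4 -0.9 -0. ]
shift [-1.   1.8  0.3] rot [-0.08 -0.09  0.07]
```

Request:
apply_moves --increments '[{"grip": 75, "xyz": [-0.3, 1.2, 0.3], "rotation": [0, 0, 0]}, {"grip": 75, "xyz": [-0.3, 2.4, 0.3], "rotation": [0, 0, 0]}, {"grip": 75, "xyz": [-0.3, 2.4, 0.3], "rotation": [0, 0, 0]}]'

```text
time: 21.3
ee_pos: [0.5586, -0.237, 0.0488]
eef_rot: [1.0, 0.008, 0.001, -0.001]
ft_force: [-0.1, 4.7, 3.2]
width: 0.0616
```

```bash
python3 go.py 557.5 -238.1 48.5 0.8
```

```text
t 21.3 p [ 558.6 -237.    48.8] q [ 0.85  0.55 -0.67  1.67  0.37  1.05  0.08] w 61.6 F [-0.1  4.7  3.2]
shift [-1.1  1.1  0.3] rot [-0.14 -0.11  0.13]
```

Request:
apply_moves --increments '[{"grip": 75, "xyz": [0, -12, 0], "rotation": [0, 0, 0]}, {"grip": 75, "xyz": [0, -35, -20], "rotation": [0, 0, 0]}, {"grip": 75, "xyz": [-10, -80, -60], "rotation": [0, 0, 0]}, {"grip": 75, "xyz": [-40, -130, -90], "rotation": [0, 0, 0]}, {"grip": 75, "xyz": [-60, -180, -110], "rotation": [0, 0, 0]}]'

```text
time: 21.92
ee_pos: [0.4946, -0.0569, 0.1601]
eef_rot: [1.0, 0.008, 0.001, -0.001]
ft_force: [0.1, 0.1, 1.2]
width: 0.0615
```

Request:
apply_moves --increments '[{"grip": 75, "xyz": [-10, -40, 0], "rotation": [0, 0, 0]}, {"grip": 75, "xyz": [-20, -80, 0], "rotation": [0, 0, 0]}, {"grip": 75, "xyz": [-20, -80, 0], "rotation": [0, 0, 0]}]'

```text
time: 22.3
ee_pos: [0.4724, 0.0258, 0.1604]
eef_rot: [1.0, 0.01, 0.002, -0.0]
ft_force: [-0.1, -0.3, 0.2]
width: 0.0614
```

```bash
python3 - <<'E'
from h import *
from bench import viewer
for n in ["scene","wrist","top"]:
    c=viewer.camera(n); pickle.dump(c,open(f"pics/{n}15.pkl","wb"))
crop(ld("scene15"),140,215,290,335,5,"pics/s15.png")
crop(ld("top15"),370,165,510,255,5.7,"pics/t15.png")
E
python3 go.py 557.5 -218 48.5 0.8
```

```text
t 22.45 p [473.4  21.8 160. ] q [ 0.72  0.13 -0.91  1.9   0.12  1.16 -0.21] w 61.1 F [-0.7 -0.7  0.2]
shift [ 80.3 241.1 111.6] rot [-0.03 -0.15  0.04]
```

View pics/s15.png

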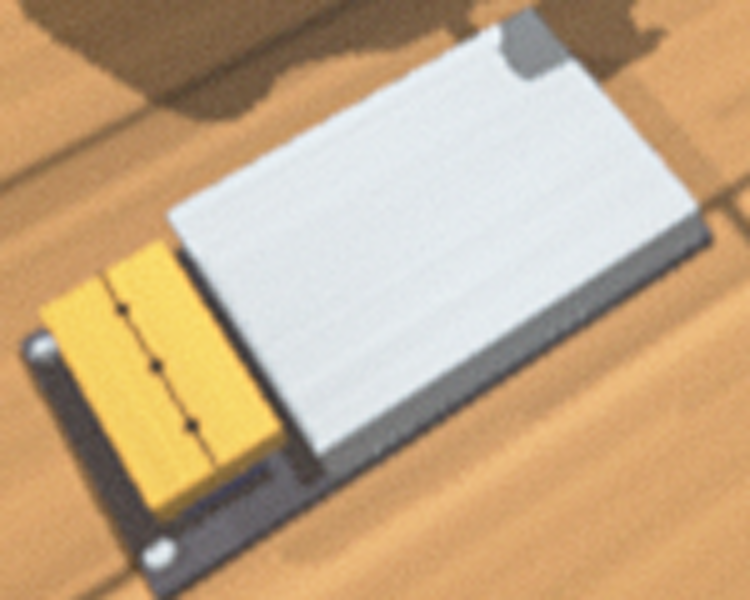

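View pics/t15.png

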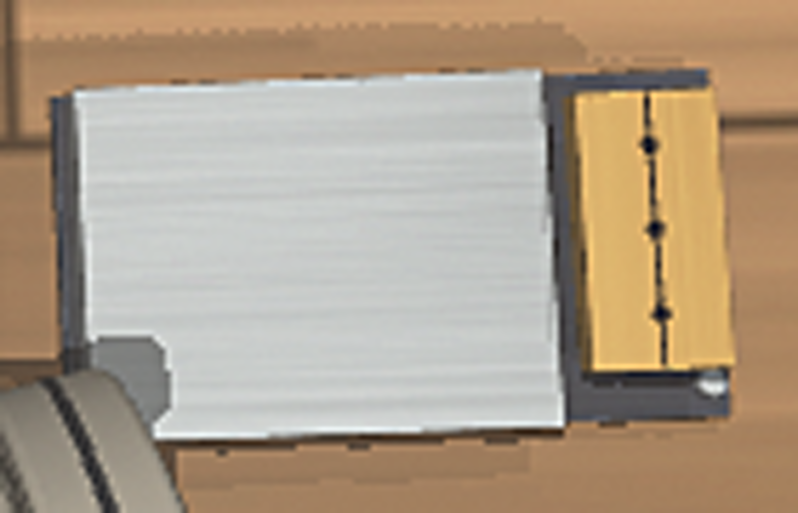

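```bash
python3 - <<'E'
from rel import *
s=ld("scene15");t=ld("top15")
print("scene");line(s,"scene",[(122,309),(156,366),(192,426)],S,48.5);line(s,"scene",[(101,272),(216,467)],S,48.5)
print("top");line(t,"top",[(661,314),(655,229),(649,145)],T,48.5);line(t,"top",[(665,364),(646,92)],T,48.5)
print("corners scene",[toblock(s,"scene",S(*p),48.5).round(1).tolist() for p in[(285,436),(157,515),(40,310),(162,240)]])
print("corners top",[toblock(t,"top",T(*p),48.5).round(1).tolist() for p in[(574,95),(716,89),(735,366),(590,370)]])
# 3D triangulate dots between views
for a,b in (((192,426),(649,145)),((156,366),(655,229)),((122,309),(661,314))): print(tri([(s,*S(*a)),(t,*T(*b))]))
E
```

```text
scene
[116.  -27.3]
[116.2   2.6]
[116.3  32.7]
yaw vs block 0.28 (flip sign ok)
[115.6 -47.1]
[116.6  52.4]
yaw vs block 0.56 (flip sign ok)
top
[116.4 -25.2]
[116.2   5. ]
[116.  35.]
yaw vs block -0.43 (flip sign ok)
[116.7 -42.9]
[116.1  53.9]
yaw vs block -0.37 (flip sign ok)
corners scene [[92.0, 57.1], [140.4, 55.8], [140.2, -46.1], [91.4, -45.7]]
corners top [[90.8, 53.9], [140.7, 54.0], [141.0, -44.5], [90.5, -44.1]]
(array([ 0.59200671, -0.27239293,  0.04657781]), [np.float64(0.44920279771321264), np.float64(0.4492027977140012)])
(array([ 0.56194342, -0.27283458,  0.0468275 ]), [np.float64(0.4328779258095085), np.float64(0.4328779258091275)])
(array([ 0.53174467, -0.27333271,  0.04657565]), [np.float64(0.5448541735461556), np.float64(0.5448541735459868)])
```

The line is at 116.2 mm in both views, with the stake's own corners averaging 117.2. One last nudge of about 0.9 mm is left.

Request:
apply_moves --increments '[{"grip": 75, "xyz": [20, 50, 10], "rotation": [0, -0.1, 0]}, {"grip": 75, "xyz": [40, 100, 20], "rotation": [0, -0.1, 0]}, {"grip": 75, "xyz": [60, 150, 35], "rotation": [0, -0.1, 0]}, {"grip": 75, "xyz": [76, 195, 45], "rotation": [0, -0.1, 0]}, {"grip": 75, "xyz": [80, 230, 55], "rotation": [0, -0.1, 0]}]'

```text
time: 23.08
ee_pos: [0.5568, -0.2107, 0.1037]
eef_rot: [1.0, 0.006, -0.0, -0.0]
ft_force: [0.2, 0.4, 0.1]
width: 0.0617
```

Request:
apply_moves --increments '[{"grip": 75, "xyz": [0, 0, 0], "rotation": [0, 0, 0]}, {"grip": 75, "xyz": [0, 0, 0], "rotation": [0, 0, 0]}]'

```text
time: 23.32
ee_pos: [0.5564, -0.2109, 0.1033]
eef_rot: [1.0, 0.005, -0.0, -0.001]
ft_force: [-0.6, 0.1, -1.2]
width: 0.0613
```

```bash
python3 go.py 558 -222 48.5 0.8
```

```text
t 23.32 p [ 556.4 -210.9  103.3] q [ 0.85  0.47 -0.71  1.66  0.33  1.14  0.06] w 61.3 F [-0.6  0.1 -1.2]
shift [ 1.5 11.1 54.7] rot [-0.08  0.05 -0.23]
```

Request:
apply_moves --increments '[{"grip": 75, "xyz": [1.5, 5, 25], "rotation": [-0.1, 0, -0.2]}, {"grip": 75, "xyz": [1.5, 8, 48], "rotation": [-0.1, 0, -0.2]}, {"grip": 75, "xyz": [1.5, 8, 54.5], "rotation": [-0.1, 0, -0.2]}, {"grip": 75, "xyz": [1.5, 8, 54.5], "rotation": [-0.1, 0, -0.2]}, {"grip": 75, "xyz": [1.5, 8, 54.5], "rotation": [-0.1, 0, -0.2]}]'

```text
time: 23.95
ee_pos: [0.5587, -0.2185, 0.0499]
eef_rot: [1.0, 0.007, 0.0, 0.0]
ft_force: [-0.4, -0.2, 0.4]
width: 0.0614
```

```bash
python3 go.py 558 -237.8 48.5 0.8
```

```text
t 23.95 p [ 558.7 -218.5   49.9] q [ 0.83  0.54 -0.68  1.69  0.38  1.05  0.04] w 61.4 F [-0.4 -0.2  0.4]
shift [-1.  19.2  1.5] rot [ 0.05 -0.04  0.  ]
```

Request:
apply_moves --increments '[{"grip": 75, "xyz": [0, 8, 1.2], "rotation": [0, 0, 0]}, {"grip": 75, "xyz": [0, 14, 1.2], "rotation": [0, 0, 0]}, {"grip": 75, "xyz": [0, 17.5, 1.2], "rotation": [0, 0, 0]}, {"grip": 75, "xyz": [0, 18.5, 1.2], "rotation": [0, 0, 0]}, {"grip": 75, "xyz": [0, 18.5, 1.2], "rotation": [0, 0, 0]}]'

```text
time: 24.58
ee_pos: [0.5589, -0.237, 0.0487]
eef_rot: [1.0, 0.007, 0.0, 0.0]
ft_force: [0.8, 0.1, 0.9]
width: 0.0611
```

```bash
python3 go.py 558 -237.8 48.5 0.8
```

```text
t 24.57 p [ 558.9 -237.    48.7] q [ 0.85  0.55 -0.67  1.67  0.38  1.06  0.07] w 61.1 F [0.8 0.1 0.9]
shift [-0.9  0.8  0.2] rot [ 0.05 -0.04  0.01]
```

Request:
apply_moves --increments '[{"grip": 75, "xyz": [0, 1, 0.2], "rotation": [0, 0, 0]}, {"grip": 75, "xyz": [0, 1.8, 0.2], "rotation": [0, 0, 0]}, {"grip": 75, "xyz": [0, 1.8, 0.2], "rotation": [0, 0, 0]}]'

```text
time: 24.95
ee_pos: [0.559, -0.2375, 0.0486]
eef_rot: [1.0, 0.008, 0.0, -0.0]
ft_force: [-1.6, 5.0, 3.2]
width: 0.0615
```

```bash
python3 go.py 558 -237.8 48.5 0.8
```

```text
t 24.95 p [ 559.  -237.5   48.6] q [ 0.85  0.55 -0.67  1.67  0.38  1.06  0.07] w 61.5 F [-1.6  5.   3.2]
shift [-1.   0.3  0.1] rot [-0.02 -0.02  0.07]
```

Request:
apply_moves --increments '[{"grip": 75, "xyz": [0, 1.7, 0.1], "rotation": [0, 0, 0]}, {"grip": 75, "xyz": [0, 1.7, 0.1], "rotation": [0, 0, 0]}]'

```text
time: 25.2
ee_pos: [0.5591, -0.2377, 0.0486]
eef_rot: [1.0, 0.008, -0.0, -0.001]
ft_force: [-2.3, 5.7, 4.9]
width: 0.0616
```

Request:
apply_moves --increments '[{"grip": 75, "xyz": [0, -12, 0], "rotation": [0, 0, 0]}, {"grip": 75, "xyz": [0, -35, -20], "rotation": [0, 0, 0]}, {"grip": 75, "xyz": [-10, -80, -60], "rotation": [0, 0, 0]}, {"grip": 75, "xyz": [-40, -130, -90], "rotation": [0, 0, 0]}, {"grip": 75, "xyz": [-60, -180, -110], "rotation": [0, 0, 0]}]'

```text
time: 25.82
ee_pos: [0.4954, -0.0574, 0.1599]
eef_rot: [1.0, 0.008, 0.0, -0.0]
ft_force: [-0.2, 0.5, 1.1]
width: 0.0614
```

Request:
apply_moves --increments '[{"grip": 75, "xyz": [-10, -40, 0], "rotation": [0, 0, 0]}, {"grip": 75, "xyz": [-20, -80, 0], "rotation": [0, 0, 0]}, {"grip": 75, "xyz": [-20, -80, 0], "rotation": [0, 0, 0]}]'

```text
time: 26.2
ee_pos: [0.4733, 0.0256, 0.1603]
eef_rot: [1.0, 0.011, 0.001, 0.0]
ft_force: [0.3, -0.1, -0.8]
width: 0.0615
```

```bash
python3 - <<'E'
from h import *
from bench import viewer
for n in ["scene","wrist","top"]:
    c=viewer.camera(n); pickle.dump(c,open(f"pics/{n}16.pkl","wb")); cv2.imwrite(f"pics/{n}16.png",c["img"])
crop(ld("scene16"),140,215,290,335,5,"pics/s16.png")
crop(ld("top16"),370,165,510,255,5.7,"pics/t16.png")
E
python3 go.py 557.5 -218 48.5 0.8
```

```text
t 26.35 p [474.2  21.5 159.9] q [ 0.73  0.14 -0.92  1.9   0.12  1.16 -0.22] w 60.9 F [-0.1  0.  -0.1]
shift [ 79.5 240.8 111.4] rot [-0.   -0.06  0.08]
```

View pics/s16.png

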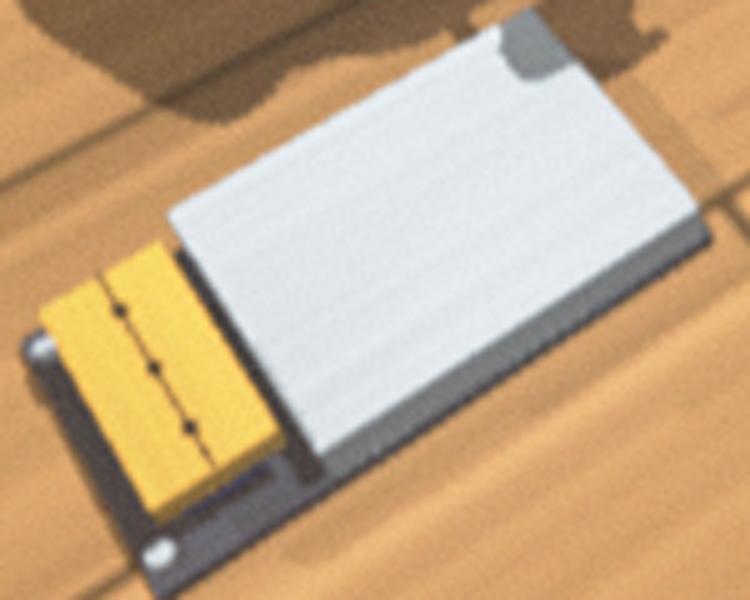

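View pics/t16.png

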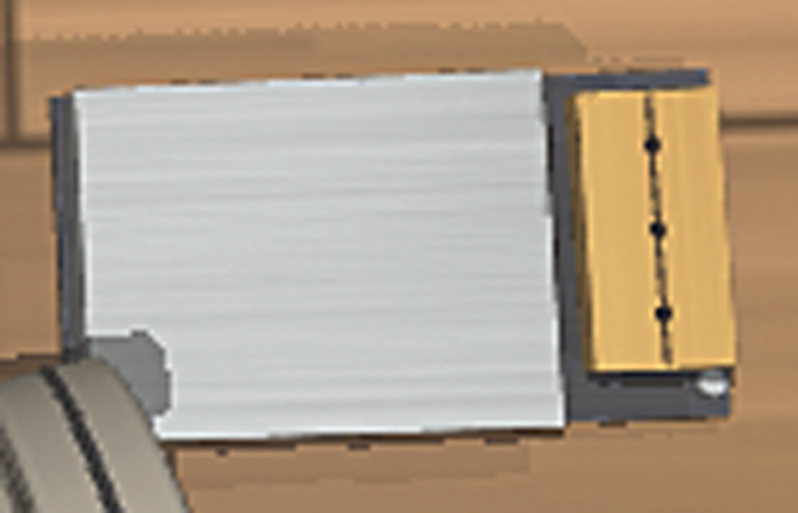

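View pics/scene16.png

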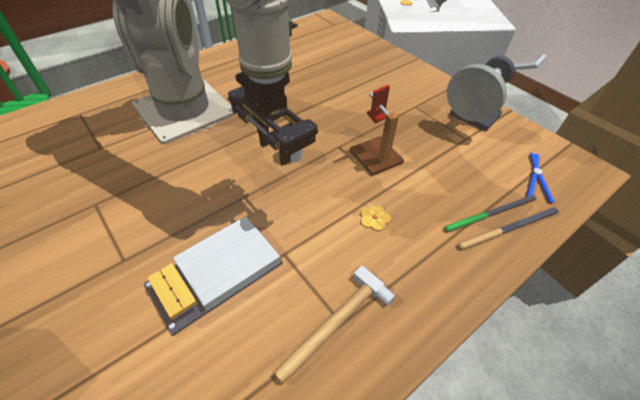

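```bash
python3 - <<'E'
from rel import *
s=ld("scene16");t=ld("top16")
line(s,"scene",[(120,311),(154,368),(190,427)],S,48.5);line(s,"scene",[(99,274),(215,468)],S,48.5)
line(t,"top",[(663,314),(658,229),(652,145)],T,48.5);line(t,"top",[(668,362),(649,95)],T,48.5)
t0=ld("top0")
d=cv2.absdiff(t["img"],t0["img"]).max(2)
for n,(x0,y0,x1,y1) in dict(hammer=(312,85,445,140),flower=(250,150,292,192),tin=(265,290,300,328)).items(): print(n,(d[y0:y1,x0:x1]>40).mean().round(3))
from bench import r
print(r.read_state()["time"])
E
```

```text
[117.  -26.9]
[117.1   2.9]
[117.   32.6]
yaw vs block 0.08 (flip sign ok)
[116.5 -46.8]
[117.   52.6]
yaw vs block 0.27 (flip sign ok)
[117.1 -25.2]
[117.3   4.9]
[117.   34.9]
yaw vs block -0.1 (flip sign ok)
[117.8 -42.2]
[117.1  52.8]
yaw vs block -0.44 (flip sign ok)
hammer 0.0
flower 0.001
tin 0.521
26.35
```

View pics/top16.png

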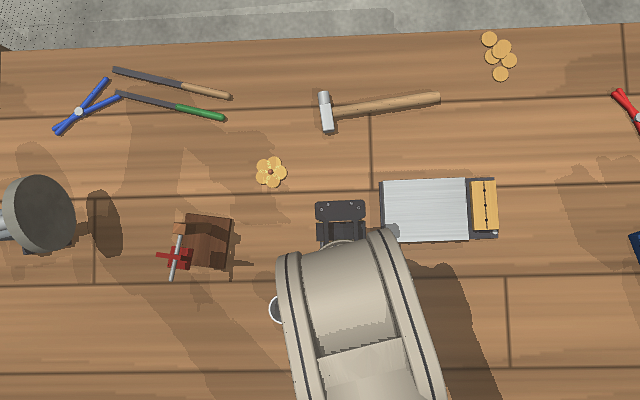

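The line is at 117.0–117.3 mm in both views with yaw near 0. The stop hangs on the peg, and the hammer and flower are unchanged. The tin is partly hidden by the arm, but its visible rim is where it was. I'm handing in.

```bash
python3 -c "
from bench import r
print(r.close_job(), r.read_state()['time'])"
```

```text
the job is handed in; nothing more can be done
the job is handed in; nothing more can be done
```

I hung the red stop by its hole on the peg first. Then I pushed the brass blank across the block and over the gap onto the blue stake with the spread fingertips, without lifting it. I handed in at about 26 s with the arm clear of everything.

**Last checks**
- **Line:** the dots on the scribed line read block x = 117.0–117.3 mm in both the scene and top cameras (target 117).
- **Square:** the two cameras gave yaw between +0.3° and −0.4°, so it is square within my reading error.
- **Level:** top-camera depth readings on the blank were about level, but I took them before the last two small nudges.
- **Along the stake:** the blank's centre sits about 3–5 mm off the stake's centre along its length. My early push on the blank's end moved it only about 4 mm of the 11 mm intended, and I did not repeat it.
- **Stop and bystanders:** the stop was still hanging on the peg. The hammer and flower had not changed in the top picture.
- **Not fully checked:** the arm half hid the tin in the last top view, so the image comparison for it could not count. Its visible rim was where it started, and nothing went near it.

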